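Close up and lock the strip rack

TASK

Lay the loose green strip spacer flat in the strip rack's open lane, ridge up, beside the one already there, without dropping it in, then push the orange fence along until both spacers are closed up tight against the rack's end wall. Then lock the rack: turn the T-bar knob clockwise (seen from above) until its resistance rises sharply, give it one eighth of a turn more (45 degrees), and leave it. Do not disturb the other things on the counter.

Things in the scene. Friction and masses are not known exactly. Their poses are not given: they have to be found in the camera images.
- rack: Fixed strip rack, aluminium floor 190 (x) by 330 mm (y), 6 mm thick. Origin: underside, at the end wall's inner face, mid width; z up, +y from the end wall (y -12 to 0, 26 mm high) along the lane to the blue lock block. Lane 172 mm wide (x) between side walls 18 mm high over the counter (y 0 to 200). Spacers lie with their length along x, side by side from the end wall.
- fence (a joint): Slide of the orange fence, m: 0 fully open, grows towards the end wall (rack -y). Starts at 0 to 0.03, stays where left, about 3 N to move. Reads 0.105 with both spacers closed up.
- fence_face (a point): Middle of the fence face that looks to the end wall, 27 mm over the counter. The fence is a plate 160 mm (x) by 16 mm (y), z 8 to 46 mm; its back is 16 mm towards +y. A 12 mm steel rod (x = 0, z = 25 mm) runs from its back through the lock block.
- lock_top (a point): Centre of the blue lock block's top, at rack x 0, y 275 mm, 40 mm over the counter. Block 70 mm (x) by 64 mm (y). On it stand a 48 mm collar (to 48 mm over the counter) and a 36 mm hub (to 60 mm), under the T-bar.
- strip_out: Loose green plastic strip spacer lying on the counter, 50 to 100 g: flat body 160 mm (x) by 30 mm (y) by 12 mm, with a central grip ridge on top 70 mm (x) by 12 mm (y), from z = 12 to 34 mm. Origin: centre of the underside, z up through the ridge. Either end may come first in the rack.
- strip_in: The same kind of green spacer, already lying loose in the lane near the end wall, up to 8 mm from it; its underside is 6 mm above the counter.
- knob_axis (a point): On the T-bar knob's vertical axis, at the bar's centre line, 70 mm over the counter. Steel bar 14 mm thick through a 30 mm black hub; pushed round or gripped. Clockwise from above tightens: first free (0.05 Nm) for a hidden 0.6 to 1.6 rad, new every time, then the clamp takes up and torque jumps to 0.5 Nm and stays there. The knob stays where left.
- red_end (a point): Centre of the red 20 mm ball on one end of the T-bar, 62 mm from knob_axis (the ball on the other end, 62 mm out too, is black). It shows the bar's angle. At the start it points within 1.3 rad of rack +x.
- pin (a point): End of an 8 mm brass tell-tale pin on the far (rack +y) face of the lock block, at rack x = 25 mm, z = 24 mm. It stands still while the knob turns freely and then creeps out along rack +y by 2.0 mm per radian of turn after the clamp takes up (1.57 mm for the eighth of a turn).
- bookend: Bystander: cast iron bookend, foot 110 by 130 mm, 158 mm high.
- wind_dial: Bystander: cream wind-dial indicator, 112 mm round face on a 75 by 120 mm foot.
- lens: Bystander: chrome-ringed amber signal lamp lens, 96 mm across, 33 mm high, lying flat.
- dividers: Bystander: brass dividers lying flat, 160 mm long.

How it is judged:
By the outcome, as a careful person would: the job done as asked, in the order asked, and still so for the second after the job is handed in, with the robot touching nothing.
It also fails if it takes over 69 s, if anything falls off the work surface, if the arm or the gripper's body presses on something with over 40 N, if the wrist force passes 120 N, or if a joint passes its speed limit or range.

ROBOT

A 7-joint arm with a two-finger parallel gripper is mounted at the origin on the work surface. World frame = base frame: x ahead of the robot, y to its left, z up, the work surface at z = 0. Lengths are in mm, angles in rad, forces in N, time in s.
With the tool pointing down it reaches from about 400 to 875 mm from the base axis. Payload 4.4 kg.
Tool frame: the origin (TCP) lies midway between the tips of the shut fingers; the grasp point (between the pads) lies 19 mm behind it (ctrl.grip_point_offset is the distance from the TCP to the grasp point, in mm); z points along the fingers, y is the direction in which the jaws open and shut (so a half turn about z gives the same grasp; the last joint's range is limited). The gripper opens to 85 mm and grips with 20 to 120 N. Pads are 22 mm wide; open, the fingers measure 114 mm over their backs; the gripper's body (76 mm by 85 mm) begins 54 mm behind the grasp point. The pads swing forward as they close: fully open they stand 13 mm farther back than shut.
Start: joints at [1.047, 0.628, 0.038, 1.517, -0.027, 0.996, -0.02], TCP at [287.312, -583.069, 231.313] pointing down, gripper open.
Joint ranges: [-3.06, 3.06], [-0.37, 2.12], [-1.25, 1.32], [0.18, 2.47], [-1.1, 4.24], [0.23, 1.98], [-2.94, 2.94]. Speed limits (rad/s): [2.57, 2.57, 3.14, 3.14, 3.14, 3.14, 3.14].

INTERFACE

Orientations are given as [roll, pitch, yaw] about the fixed x, y, z axes, in that order (R = Rz(yaw) Ry(pitch) Rx(roll)).
In Python, from cell import ctrl, imaging, models gives the robot as it stands. The module is installed in compiled form; this text tells all that it offers.
- The arm moves only by the tool drive_tool, never from a script. Its argument "deltas" is text: rows parted by semicolons, each of 5 numbers parted by spaces: the shift along the tool's x, y, z in m, then the turn about the tool's z in degrees, then the finger opening in m, from 0 to 0.0854. A call has 1 to 12 rows; each row is the pose to reach, as a shift and turn from the pose commanded when the call began, along the tool's axes at that moment; what a row does not reach only later rows make up. A row lasts 1/8 s, in which the tool goes at most 62.5 mm and 10.7 degrees, less where a joint would pass 70% of its speed; a pose out of reach is approached as far as the arm can. A call with a gripper value outside its range is refused whole. The fingers move at their own pace and stop on an object; the grip force is fixed at half the most. Time passes only in rows, so rows that repeat a pose let the fingers close. It gives the time, the measured TCP pose, the force and the opening at its end, in the units of the state.
- ctrl.read_state(): the state, without advancing time (a new reading comes with each control period).
- imaging.get_image(name): name is "side" or "top"; returns a dict with "color" (420x560x3 uint8, red, green, blue), "range_z" (420x560 float32, mm along the optical axis (not along the pixel's ray), 0 where there is no reading), "vfov" (degrees; the focal length in pixels is half the picture's height over the tangent of half this angle, whatever the lens; pixels are square), "cx", "cy" (the principal point, pixels), "extrinsics" (4x4, takes a point from camera to world coordinates). Camera axes: x right, y down, z forward; pixel columns grow to the right and rows downward; lengths in mm; the calibration is good to about 2 mm. A picture is of the moment at which its call begins.
- ctrl.finish_job(): hands the job in, once; it reports no verdict.
Trained networks look in a picture, given as the dict that the camera call returned (one of the last four; its "shot" number tells which), for a name from the list of things; names that differ only in an ending like _2 or _b are one class to them, and where a whole thing is asked for, a point or a joint stands for the part that bears it (a point fixed in the world has none). Each returns a list of dicts, best first, with "score" (0 to 1); they miss things now and then, are a little off and sometimes report something else, mostly with a low value. They report only what shows in the picture. A call takes as long as a camera call.
- models.spot_in(picture, thing): "point" ([column, row] in pixels, amid what is visible of it).
- models.landmark_of(picture, thing): "point" ([column, row] in pixels: a listed point, or the origin of a listed thing).
The state is a dict: "clock": time; "qpos": joint angles; "qd": joint speeds; "tau": joint torques, N m; "eef_pos": TCP position; "tool_rot": TCP orientation; "force": force on the tool from outside, world axes, zero at the start; "torque": the same for the moment, N m; "width": finger opening in mm.
Only numpy, scipy, OpenCV 4.12 (cv2) and the standard library are available. Lean on these libraries where they do the work, as an engineer would, in place of code of your own. Each camera call takes 0.05 s, during which the arm holds its last target.

## Working session

There is one attempt and no reset: what is moved stays moved. The work goes in short steps, Python scripts to look and compute and a tool call to move; the robot and the scene stay as the last step left them, time stands still between calls to the robot, and variables do not carry over. Pictures are saved under pics/ and viewed, and the job is handed in when it is done.

Besides the shell and the picture viewer there is one more tool, called after "Call:" by a JSON object that holds its "api" and its "payload", one argument or row to a line. drive_tool: Moves the arm, as the interface text tells. Its arguments: {"type":"object","properties":{"deltas":{"type":"string"}},"required":["deltas"]}

```bash
mkdir -p pics
cat > h.py <<'E'
import numpy as np, cv2
from cell import ctrl, imaging, models
def f(p): return (p["color"].shape[0]/2)/np.tan(np.radians(p["vfov"])/2)
def px2w(p,uv,z=None,r=2):
    u,v=uv; F=f(p); E=np.array(p["extrinsics"])
    d=np.array([(u-p["cx"])/F,(v-p["cy"])/F,1.0])
    if z is None:
        w=p["range_z"][max(0,int(v)-r):int(v)+r+1,max(0,int(u)-r):int(u)+r+1]; w=w[w>0]
        return E[:3,:3]@(d*np.median(w))+E[:3,3]
    D=E[:3,:3]@d; o=E[:3,3]
    return o+D*(z-o[2])/D[2]
def w2px(p,P):
    E=np.array(p["extrinsics"]); c=E[:3,:3].T@(np.array(P)-E[:3,3]); F=f(p)
    return np.array([p["cx"]+F*c[0]/c[2],p["cy"]+F*c[1]/c[2]])
def cloud(p):
    F=f(p);E=np.array(p["extrinsics"]);h,w=p["range_z"].shape
    u,v=np.meshgrid(np.arange(w),np.arange(h));Z=p["range_z"]
    C=np.stack([(u-p["cx"])/F*Z,(v-p["cy"])/F*Z,Z],-1)
    W=C@E[:3,:3].T+E[:3,3]; W[Z<=0]=np.nan
    return W
def save(p,n,s=1.0):
    c=cv2.cvtColor(p["color"],cv2.COLOR_RGB2BGR)
    if s!=1: c=cv2.resize(c,None,fx=s,fy=s)
    cv2.imwrite("pics/"+n,c)
E
python3 - <<'E'
from h import *
for n in ["top","side"]:
    p=imaging.get_image(n); save(p,n+"0.png",1.4)
    print(n,p["vfov"],np.round(p["extrinsics"],3).tolist())
    for t in ["rack","fence_face","lock_top","strip_out","strip_in","knob_axis","red_end","pin","bookend","wind_dial","lens","dividers"]:
        L=models.landmark_of(p,t)[:2]
        for l in L: print(t,round(l["score"],2),np.round(l["point"],1),np.round(px2w(p,l["point"])))
s=ctrl.read_state();print(s)
print(ctrl.grip_point_offset)
E
```

```text
top 46.100314024591874 [[0.006, -0.98, 0.197, 321.897], [-1.0, -0.009, -0.017, 78.459], [0.018, -0.197, -0.98, 1488.582], [0.0, 0.0, 0.0, 1.0]]
rack 0.69 [327.6 237.3] [523. -92.  13.]
fence_face 0.81 [277.5 243.8] [498.  59.  47.]
lock_top 0.63 [233.1 247.1] [483. 186.  86.]
strip_out 0.65 [410.4 247.7] [ 492. -337.   31.]
strip_in 0.98 [320.8 237.4] [519. -69.  39.]
knob_axis 0.57 [236.9 244.9] [490. 175.  84.]
red_end 0.62 [223.1 224.6] [559. 223.  11.]
bookend 0.93 [331.  156.9] [ 778. -107.    5.]
bookend 0.41 [224.4 226.9] [542. 213.  77.]
wind_dial 0.82 [175.4 166.4] [721. 362.  79.]
lens 0.58 [143.5 253.9] [467. 453.  31.]
dividers 0.55 [407.7 167.9] [ 746. -349.    1.]
side 57.14143796828626 [[0.982, -0.114, 0.153, 452.628], [-0.191, -0.588, 0.786, -749.234], [0.0, -0.801, -0.599, 720.32], [0.0, 0.0, 0.0, 1.0]]
rack 0.97 [258.9 287.8] [ 517. -105.   10.]
fence_face 0.56 [244.3 242.6] [499.  52.  25.]
lock_top 0.84 [236.7 210.5] [491. 164.  53.]
strip_out 0.82 [264.8 378.7] [ 495. -345.   17.]
strip_in 0.83 [258.2 279.4] [518. -85.  18.]
strip_in 0.65 [233.4 212.2] [482. 165.
[... 309 characters left out ...]
16. -346.    4.]
{'clock': 1.3, 'qpos': array([ 1.04719112,  0.62839758,  0.03851562,  1.51737188, -0.02697472,
        0.9963104 , -0.02001958]), 'qd': array([-0.00071072, -0.0007811 ,  0.00119056, -0.00212701,  0.00167366,
        0.00017323,  0.00043201]), 'tau': array([ 5.04498894e-04, -5.63285744e+01,  1.22585848e+00, -1.93778890e+01,
        1.09386927e-02,  1.72536958e-03, -3.34360827e-06]), 'eef_pos': array([ 287.30896494, -583.08470185,  231.32430468]), 'tool_rot': array([ 3.14156132e+00, -7.08091932e-06,  4.57762353e-01]), 'force': array([ 0.20143754, -0.55773488,  0.17587411]), 'torque': array([ 0.01920362, -0.00615909,  0.04800809]), 'width': 85.36542830158184}
18.700000000000003
```

View pictures.

View pics/top0.png

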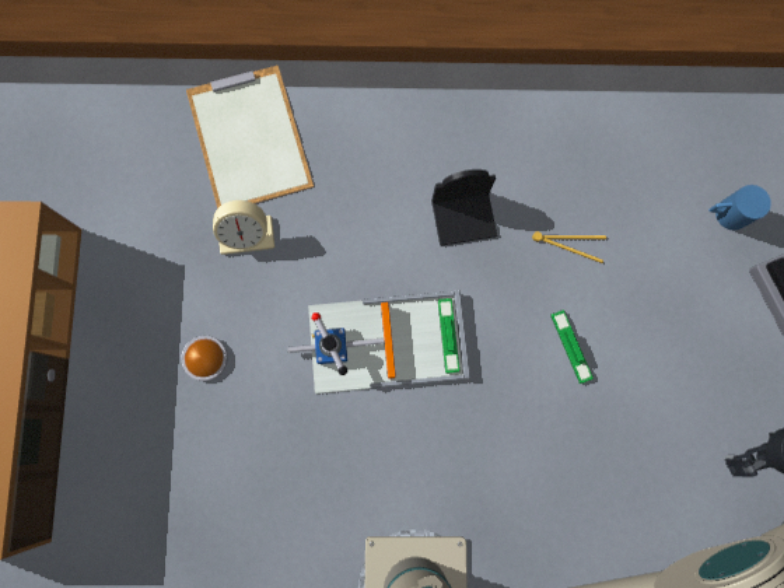

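View pics/side0.png

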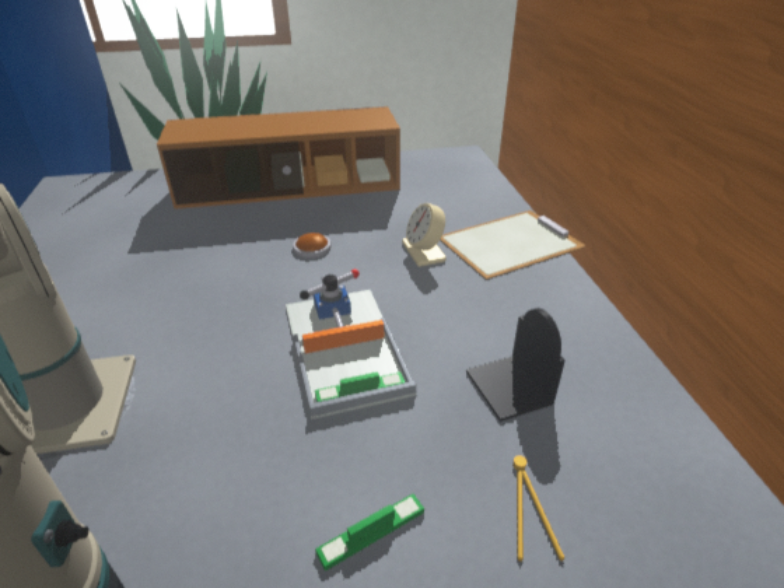

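```bash
cat > meas.py <<'E'
from h import *
def rectfit(pts):
    (c,s,a)=cv2.minAreaRect(pts.astype(np.float32)); 
    if s[0]<s[1]: a+=90; s=s[::-1]
    return np.round(c,1),np.round(s,1),round((a+90)%180-90,2)
def pca(pts):
    m=pts.mean(0);w,v=np.linalg.eigh(np.cov((pts-m).T)); a=np.degrees(np.arctan2(v[1,1],v[0,1])); return np.round(m,1),round((a+90)%180-90,2)
def masks(p):
    hsv=cv2.cvtColor(p["color"],cv2.COLOR_RGB2HSV); H,S,V=[hsv[...,i].astype(int) for i in range(3)]
    return dict(green=(H>50)&(H<80)&(S>120),orange=(H>5)&(H<18)&(S>180),blue=(H>100)&(H<125)&(S>130),red=((H<4)|(H>176))&(S>150)&(V>100))
E
python3 - <<'E'
from meas import *
for n in ["top","side"]:
    p=imaging.get_image(n); W=cloud(p); M=masks(p)
    X,Y,Z=W[...,0],W[...,1],W[...,2]
    np.savez(f"{n}.npz",W=W,c=p["color"])
    g=M["green"]
    def rep(l,m):
        q=W[m]; q=q[np.isfinite(q).all(1)]
        if len(q)>5: print(n,l,len(q),rectfit(q[:,:2]),pca(q[:,:2]),"z",np.percentile(q[:,2],[2,50,98]).round(1))
    so=(Y<-220)&(Y>-450)&(X>380)&(X<620)
    rep("so all",so&(Z>6)); rep("so ridge",so&(Z>26)); rep("so green",so&g); rep("so body",so&(Z>7)&(Z<17))
    si=(Y<0)&(Y>-150)&(X>400)&(X<620)
    rep("si ridge",si&g&(Z>32)); rep("si green",si&g)
    o=M["orange"]&(Y>-50)&(Y<120)&(X>380)&(X<620)
    rep("fence",o); rep("fence top",o&(Z>41))
    rep("blue",M["blue"]&(Y>100)&(Y<250)&(X>400)&(X<600))
    rep("red",M["red"]&(Y>100)&(Y<300)&(X>450)&(X<650))
    t=(Y>100)&(Y<250)&(X>400)&(X<600)&(Z>63)&(Z<90); rep("tbar",t)
E
```

```text
top so all 623 (array([ 499.6, -333.2]), array([239.4, 224. ]), 0.2) (array([ 496.1, -331.1]), np.float64(20.01)) z [ 6.1 11.6 36.2]
top so ridge 106 (array([ 496.7, -335.8]), array([68.8, 13.8]), 20.32) (array([ 495.7, -335.6]), np.float64(20.77)) z [28.  32.7 38.8]
top so green 371 (array([ 495.5, -335.6]), array([160.1,  31.8]), 21.43) (array([ 493.4, -333.1]), np.float64(21.28)) z [ 3.3 13.2 36.8]
top so body 408 (array([ 499.5, -331.4]), array([233.7, 228.7]), -2.29) (array([ 495.7, -330.8]), np.float64(21.75)) z [ 7.2 11.1 16.3]
top si ridge 98 (array([517.3, -69. ]), array([66.7, 12.8]), 5.33) (array([517.1, -68.8]), np.float64(5.81)) z [34.6 39.  46.2]
top si green 336 (array([517.6, -69.2]), array([158.6,  29.9]), 5.56) (array([515.4, -68. ]), np.float64(5.62)) z [11.5 19.3 44.3]
top fence 270 (array([503.1,  61.2]), array([157.6,  14.8]), 5.93) (array([502.3,  61.1]), np.float64(5.9)) z [38.9 45.5 51.3]
top fence top 246 (array([503.1,  61.3]), array([157.5,  14.7]), 5.79) (array([503.1,  61.2]), np.float64(5.95)) z [41.6 45.7 51.5]
top blue 201 (array([489.8, 181.7]), arra
[... 1080 characters left out ...]
 5.37) (array([508.8, -73.6]), np.float64(4.47)) z [17.3 38.8 42.7]
side fence 58 (array([472.1,  54.6]), array([90.5,  9.8]), 7.4) (array([465.7,  53.4]), np.float64(6.54)) z [43.5 46.4 48.3]
side fence top 58 (array([472.1,  54.6]), array([90.5,  9.8]), 7.4) (array([465.7,  53.4]), np.float64(6.54)) z [43.5 46.4 48.3]
side blue 26 (array([489.6, 180.9]), array([65.9, 26.8]), 6.66) (array([485.4, 181. ]), np.float64(6.48)) z [38.9 40.8 43.1]
side red 6 (array([546.6, 204.9]), array([7.5, 3.5]), -46.42) (array([546.6, 204.5]), np.float64(-40.14)) z [72.6 77.9 80.4]
side tbar 284 (array([490.5, 180.7]), array([140.3,  29.3]), 23.08) (array([489.3, 175.9]), np.float64(27.4)) z [65.2 76.2 88.3]
```

```bash
cat > go.py <<'E'
from h import *
import sys
from scipy.spatial.transform import Rotation as Ro
def delta(x,y,z,yawdeg):
    s=ctrl.read_state(); R=Ro.from_euler('xyz',s["tool_rot"]); 
    d=R.as_matrix().T@(np.array([x,y,z])-s["eef_pos"])
    t=-(yawdeg-np.degrees(s["tool_rot"][2])); t=(t+180)%360-180
    return np.round(d/1000,4), round(t,2), np.linalg.norm(d)
if __name__=="__main__":
    for a in sys.argv[1:]:
        print(a,*delta(*map(float,a.split(","))))
E
python3 go.py 496,-336.7,90,20.8 496,-336.7,14,20.8
```

```text
496,-336.7,90,20.8 [ 0.2961 -0.1288  0.1413] 5.43 352.4345921160036
496,-336.7,14,20.8 [ 0.2961 -0.1288  0.2173] 5.43 389.185717118275
```

Call:
{"api": "drive_tool", "payload": {
  "deltas": "0.0494 -0.0215 0.0236 0.9 0.05; 0.0987 -0.0429 0.0471 1.8 0.05; 0.1481 -0.0644 0.0707 2.7 0.05; 0.1974 -0.0859 0.0942 3.6 0.05; 0.2468 -0.1073 0.1178 4.5 0.05; 0.2961 -0.1288 0.1413 5.4 0.05; 0.2961 -0.1288 0.1413 5.4 0.05; 0.2961 -0.1288 0.1413 5.4 0.05"
}}

```text
clock: 2.4
eef_pos: [495.9, -337.0, 90.0]
tool_rot: [3.141, 0.001, 0.364]
force: [-0.5, -0.1, 0.3]
width: 49.8
```

```bash
python3 - <<'E'
from meas import *
p=imaging.get_image("side"); save(p,"s1.png",1.4)
p=imaging.get_image("top");save(p,"t1.png",1.4)
E
python3 go.py 496,-336.7,14,20.8
```

```text
496,-336.7,14,20.8 [ 0.0014 -0.0016  0.0765] -0.1 76.5715245778966
```

View pics/s1.png

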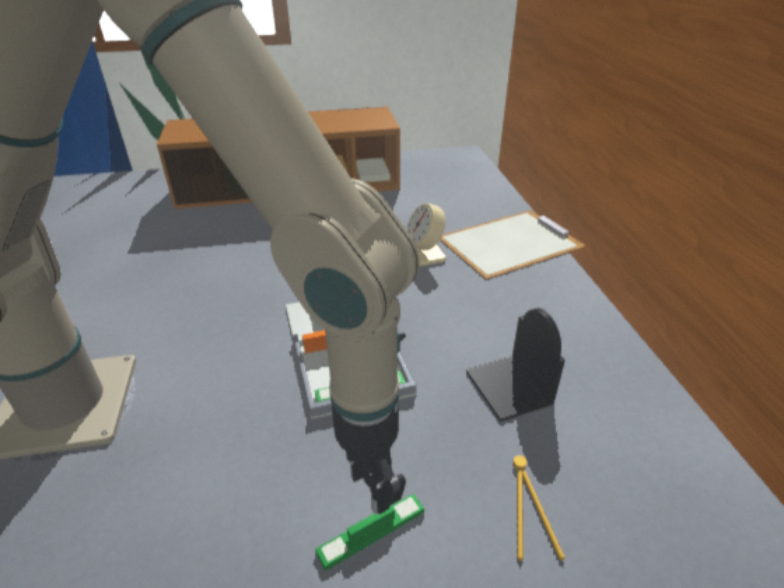

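Call:
{"api": "drive_tool", "payload": {
  "deltas": "0 0 0.025 0 0.05; 0 0 0.05 0 0.05; 0 0 0.068 0 0.05; 0 0 0.0755 0 0.05; 0 0 0.0755 0 0.05; 0 0 0.0755 0 0; 0 0 0.0755 0 0; 0 0 0.0755 0 0; 0 0 0.0755 0 0; 0 0 0.0755 0 0; 0 0 0.0755 0 0"
}}

```text
clock: 3.88
eef_pos: [496.7, -337.1, 15.4]
tool_rot: [3.14, -0.001, 0.364]
force: [0.0, 0.7, 6.7]
width: 10.6
```

Run:
```python
from h import *
s=ctrl.read_state(); print(s["eef_pos"],s["force"],s["width"],s["torque"])
p=imaging.get_image("side"); save(p,"s2.png",1.4)
```

```text
[ 496.68769041 -337.12430664   15.37781956] [0.02537003 0.71559067 6.66614269] 10.63618776494428 [ 0.04916493  0.03011851 -0.03438185]
```

Call:
{"api": "drive_tool", "payload": {
  "deltas": "0 0 -0.01 0 0; 0 0 -0.03 0 0; 0 0 -0.05 0 0; 0 0 -0.08 0 0; 0 0 -0.1 0 0; 0 0 -0.1 0 0; 0 0 -0.1 0 0"
}}

```text
clock: 4.8
eef_pos: [495.6, -336.3, 114.3]
tool_rot: [-3.141, 0.0, 0.364]
force: [-0.6, 0.3, -1.0]
width: 10.5
```

Run:
```python
from meas import *
s=ctrl.read_state(); print(s["eef_pos"],s["force"],s["width"],s["torque"],np.degrees(s["tool_rot"]))
p=imaging.get_image("side"); save(p,"s3.png",1.4)
W=cloud(p);g=masks(p)["green"]&(W[...,1]<-200)
q=W[g];q=q[np.isfinite(q).all(1)];print(len(q),rectfit(q[:,:2]),np.percentile(q[:,2],[1,50,99]))
for x in np.arange(420,580,20):
    r=q[(q[:,0]>x)&(q[:,0]<x+20)]
    if len(r): print(x,len(r),r.min(0).round(),r.max(0).round())
```

```text
[ 495.61322455 -336.30261423  114.34595073] [-0.57872977  0.26213893 -0.97393307] 10.509077730493877 [-0.03004339  0.01290239  0.00950419] [-1.79962849e+02  1.89288479e-02  2.08315850e+01]
628 (array([ 494.5, -337.4]), array([157.9,  28.2]), 20.79) [102.72093581 110.97142528 133.96822181]
420 74 [ 420. -377.  103.] [ 440. -353.  113.]
440 70 [ 441. -372.  102.] [ 460. -336.  114.]
460 214 [ 460. -364.  101.] [ 480. -339.  135.]
480 100 [ 480. -357.  102.] [ 499. -335.  135.]
500 44 [ 500. -349.  102.] [ 520. -336.  114.]
520 53 [ 520. -341.  103.] [ 540. -331.  114.]
540 28 [ 540. -334.  104.] [ 559. -326.  113.]
560 37 [ 560. -326.  103.] [ 571. -296.  113.]
```

View pics/s3.png

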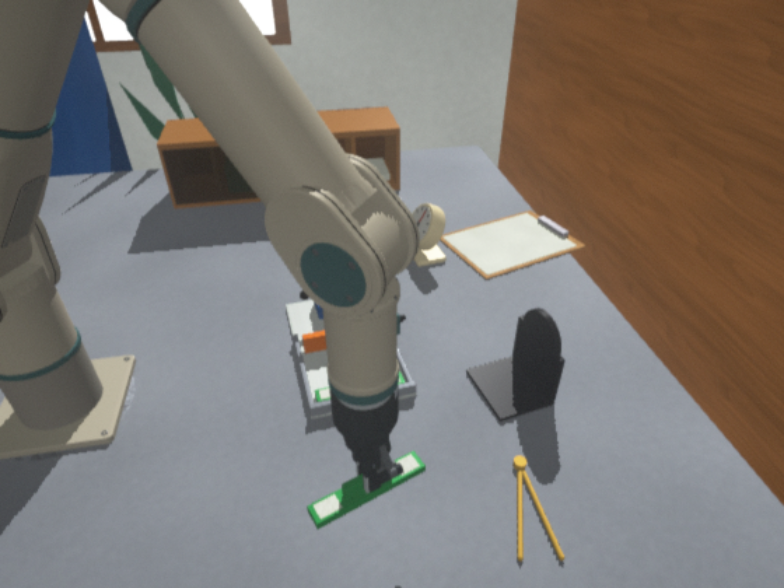

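```bash
cat > rack.py <<'E'
import numpy as np
YAW=6.0
c,s=np.cos(np.radians(YAW)),np.sin(np.radians(YAW))
EX=np.array([c,s]);EY=np.array([-s,c])
O=np.array([489.8,181.5])-275*EY
def r2w(x,y): return O+x*EX+y*EY
def w2r(P): d=np.asarray(P)[...,:2]-O; return d@EX,d@EY
E
python3 - <<'E'
from rack import *
print(O,r2w(0,80))
d=np.load("top.npz");W=d["W"];C=d["c"].astype(int)
x,y=w2r(W);z=W[...,2]
# wall tops: mean height profile across x for y 50..130, and across y for |x|<70
m=np.isfinite(z)&(y>45)&(y<130)
for a in list(range(-100,-78,2))+list(range(78,102,2)):
    q=m&(x>=a)&(x<a+2); print("x",a,q.sum(),np.median(z[q]).round(1),C[q].mean(0).round())
m=np.isfinite(z)&(abs(x)<70)
for a in range(-20,12,2):
    q=m&(y>=a)&(y<a+2); print("y",a,q.sum(),np.median(z[q]).round(1),C[q].mean(0).round())
E
python3 go.py 510.6,-12.4,114,6.0
```

```text
[518.5453274  -91.99352123] [510.18305034 -12.4317696 ]
x -100 18 0.4 [77. 80. 86.]
x -98 21 -1.5 [76. 79. 84.]
x -96 15 -0.9 [78. 82. 87.]
x -94 32 9.7 [ 95. 100. 105.]
x -92 20 16.9 [126. 132. 140.]
x -90 19 17.5 [133. 141. 149.]
x -88 22 18.5 [142. 148. 155.]
x -86 14 16.0 [143. 149. 151.]
x -84 15 5.6 [171. 179. 175.]
x -82 19 4.8 [181. 189. 185.]
x -80 17 5.6 [173. 180. 176.]
x 78 19 5.7 [199. 208. 203.]
x 80 16 3.2 [183. 191. 186.]
x 82 21 5.6 [133. 139. 136.]
x 84 17 6.6 [108. 113. 112.]
x 86 24 7.3 [ 98. 103. 105.]
x 88 31 12.8 [111. 116. 123.]
x 90 20 17.0 [144. 151. 161.]
x 92 21 18.2 [140. 146. 155.]
x 94 15 18.2 [143. 149. 159.]
x 96 3 14.8 [142. 148. 158.]
x 98 2 3.8 [129. 134. 143.]
x 100 16 -1.0 [131. 136. 145.]
y -20 28 0.4 [76. 80. 86.]
y -18 32 -1.3 [80. 83. 88.]
y -16 17 0.0 [79. 82. 88.]
y -14 0 nan [nan nan nan]
y -12 17 24.1 [ 92.  96. 102.]
y -10 34 24.8 [132. 138. 147.]
y -8 27 26.2 [139. 146. 155.]
y -6 27 26.0 [141. 148. 157.]
y -4 36 26.5 [143. 150. 159.]
y -2 34 23.6 [146. 153. 162.]
y 0 66 13.3 [102. 107. 110.]
y 2 32 5.8 [113. 119. 115.]
y 4 28 4.7 [100. 115. 104.]
y 6 11 8.8 [ 68. 105.  78.]
y 8 28 16.3 [ 51. 120.  70.]
y 10 28 17.8 [ 56. 127.  74.]
510.6,-12.4,114,6.0 [ 1.294e-01 -2.972e-01  1.000e-04] 14.83 324.1524870204023
  return _methods._mean(a, axis=axis, dtype=dtype,
  ret = ret.dtype.type(ret / rcount)
<stdin>:11: RuntimeWarning: Mean of empty slice.
  ret = um.true_divide(
```

Call:
{"api": "drive_tool", "payload": {
  "deltas": "0.019 -0.042 0 2.1 0; 0.037 -0.085 0 4.2 0; 0.056 -0.127 0 6.4 0; 0.074 -0.17 0 8.5 0; 0.093 -0.212 0 10.6 0; 0.112 -0.255 0 12.8 0; 0.1302 -0.2975 0 14.8 0; 0.1302 -0.2975 0 14.8 0; 0.1302 -0.2975 0 14.8 0"
}}

```text
clock: 5.98
eef_pos: [511.5, -12.9, 114.0]
tool_rot: [3.141, 0.001, 0.105]
force: [-0.1, -1.3, -0.8]
width: 11.0
```

```bash
python3 - <<'E'
from meas import *
from rack import *
s=ctrl.read_state(); print(s["eef_pos"],s["force"],np.degrees(s["tool_rot"]))
p=imaging.get_image("side"); save(p,"s4.png",1.4)
W=cloud(p);g=masks(p)["green"]&(W[...,2]>50)
q=W[g];q=q[np.isfinite(q).all(1)];r=rectfit(q[:,:2]);print(len(q),r,w2r(r[0]),np.percentile(q[:,2],[1,50,99]))
p=imaging.get_image("top"); save(p,"t4.png",1.4)
E
python3 go.py 511.6,-12.3,25,6.0
```

```text
[511.47436189 -12.85438253 113.95875746] [-0.13497429 -1.25220866 -0.84571215] [1.79959500e+02 7.19180929e-02 6.04317413e+00]
56 (array([508.9, -15.5]), array([153. ,  26.2]), 5.25) (np.float64(-1.5967390621937723), np.float64(77.08269296403797)) [108.44300509 110.69832    133.82021776]
511.6,-12.3,25,6.0 [ 0.0002 -0.0018  0.0892] -0.1 89.2290078344406
```

View pics/s4.png

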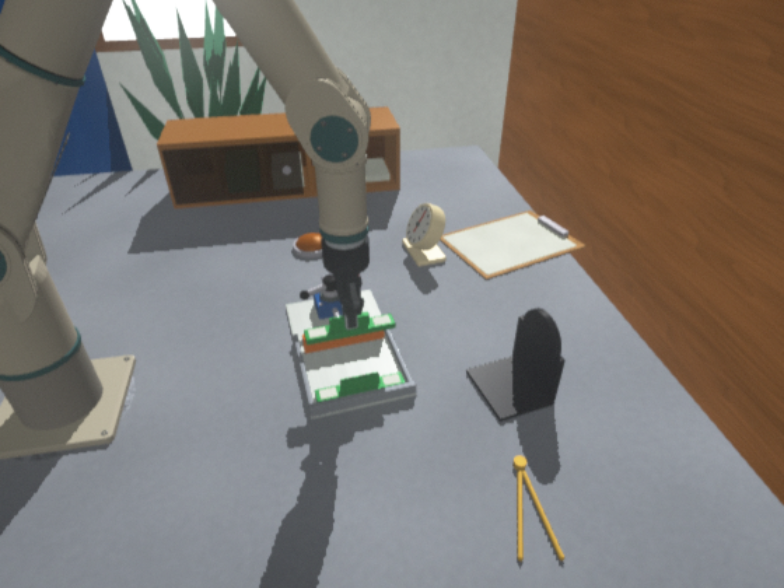

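Call:
{"api": "drive_tool", "payload": {
  "deltas": "0.001 0 0.025 0 0; 0.002 0 0.05 0 0; 0.002 0 0.07 0 0; 0.002 0 0.082 0 0; 0.002 0 0.088 0 0; 0.002 0 0.088 0 0; 0.002 0 0.088 0 0"
}}

```text
clock: 6.95
eef_pos: [514.4, -12.2, 27.1]
tool_rot: [3.141, -0.001, 0.105]
force: [-0.1, -0.5, -0.8]
width: 10.6
```

Run:
```python
from meas import *
from rack import *
s=ctrl.read_state(); print(s["eef_pos"],s["force"],np.degrees(s["tool_rot"]))
p=imaging.get_image("side"); save(p,"s5.png",1.4)
W=cloud(p);x,y=w2r(W);g=masks(p)["green"]&(y>47)
q=W[g];q=q[np.isfinite(q).all(1)];r=rectfit(q[:,:2]);print(len(q),r,w2r(r[0]),np.percentile(q[:,2],[1,50,99]))
cv2.imwrite("pics/s5z.png",cv2.resize(cv2.cvtColor(p["color"][190:300,190:310],cv2.COLOR_RGB2BGR),None,fx=5,fy=5,interpolation=cv2.INTER_CUBIC))
```

```text
[514.41239628 -12.21106374  27.105561  ] [-0.05419137 -0.48472905 -0.81756091] [ 1.79990207e+02 -6.93610451e-02  6.02082421e+00]
223 (array([512.9, -15.2]), array([156.2,  26.2]), 5.33) (np.float64(2.4127070582596177), np.float64(76.96293567957784)) [16.83497211 24.82332475 47.1656137 ]
```

View pics/s5z.png

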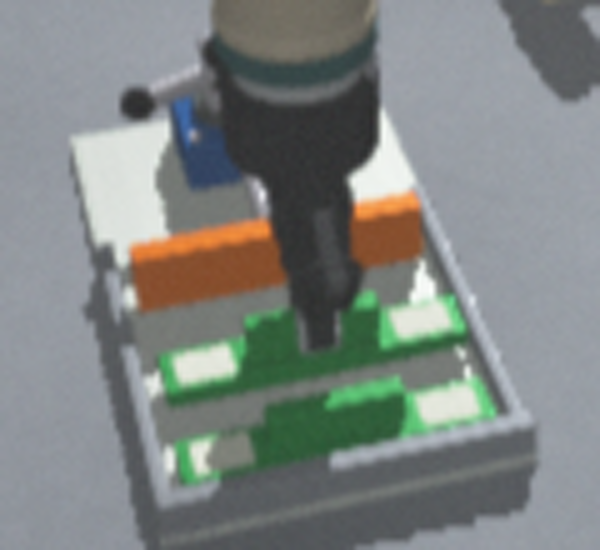

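Call:
{"api": "drive_tool", "payload": {
  "deltas": "0 0 0.002 0 0; 0 0 0.004 0 0; 0 0 0.0055 0 0; 0 0 0.006 0 0; 0 0 0.006 0 0"
}}

```text
clock: 7.62
eef_pos: [513.9, -12.0, 21.3]
tool_rot: [-3.141, -0.0, 0.105]
force: [-1.6, 1.1, 9.0]
width: 10.5
```

Call:
{"api": "drive_tool", "payload": {
  "deltas": "0 0 0 0 0.035; 0 0 0 0 0.035; 0 0 0 0 0.035; 0 0 0 0 0.035; 0 0 -0.02 0 0.035; 0 0 -0.06 0 0.035; 0 0 -0.1 0 0.035; 0 0 -0.1 0 0.0"
}}

```text
clock: 8.62
eef_pos: [516.0, -12.2, 123.1]
tool_rot: [3.141, -0.006, 0.105]
force: [0.0, 0.4, 0.1]
width: 18.1
```

Run:
```python
from meas import *
from rack import *
s=ctrl.read_state(); print(s["eef_pos"],s["force"],np.degrees(s["tool_rot"]))
for n in ["side","top"]:
  p=imaging.get_image(n); save(p,n+"6.png",1.4)
  W=cloud(p);x,y=w2r(W);G=masks(p)["green"]
  for l,g in (("new",G&(y>47)&(y<120)),("in",G&(y>0)&(y<47)),("fence",masks(p)["orange"]&(y>60)&(y<180)&(W[...,2]>35))):
    q=W[g];q=q[np.isfinite(q).all(1)]
    if len(q)>5: r=rectfit(q[:,:2]);print(n,l,len(q),r,w2r(r[0]),np.percentile(q[:,2],[1,50,99]))
```

```text
[515.99619089 -12.17969849 123.10448628] [0.04205285 0.44314785 0.10461318] [179.96672547  -0.34047391   6.03311981]
side new 181 (array([511.3, -16.2]), array([153.7,  26.6]), 4.83) (np.float64(0.7169435624027606), np.float64(76.1356593254378)) [11.76558542 30.1283565  43.22845266]
side in 217 (array([516.5, -70.8]), array([156.7,  25. ]), 5.29) (np.float64(0.18120332390389127), np.float64(21.29121582933829)) [16.46112932 32.11374079 41.66801381]
side fence 109 (array([494.2,  55.7]), array([134.3,  12.7]), 4.25) (np.float64(-8.77378433945045), np.float64(149.4292203242935)) [41.33940661 45.99989222 48.48208496]
top fence 238 (array([505.1,  61.3]), array([154.8,  14.9]), 5.9) (np.float64(2.6518637143626225), np.float64(153.85918268873846)) [38.4277167  45.6905493  52.66937116]
```

View pics/side6.png

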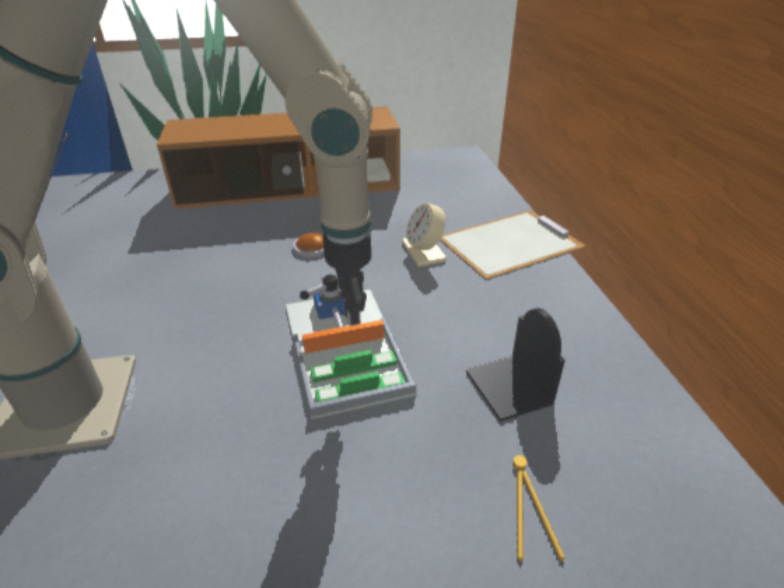

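Run:
```python
from go import *
from rack import *
for y in (187,):
  P=r2w(1,y); print(P,delta(*P,36,6.0))
s=ctrl.read_state();print(s["qpos"].round(3),s["width"])
```

```text
[499.99302666  94.08660167] (array([-0.0026, -0.1069,  0.0846]), np.float64(0.04), np.float64(136.30745067820862))
[-0.175  0.611  0.213  2.003 -0.234  0.55  -1.264] 2.9364334187068644
```

View pics/top6.png

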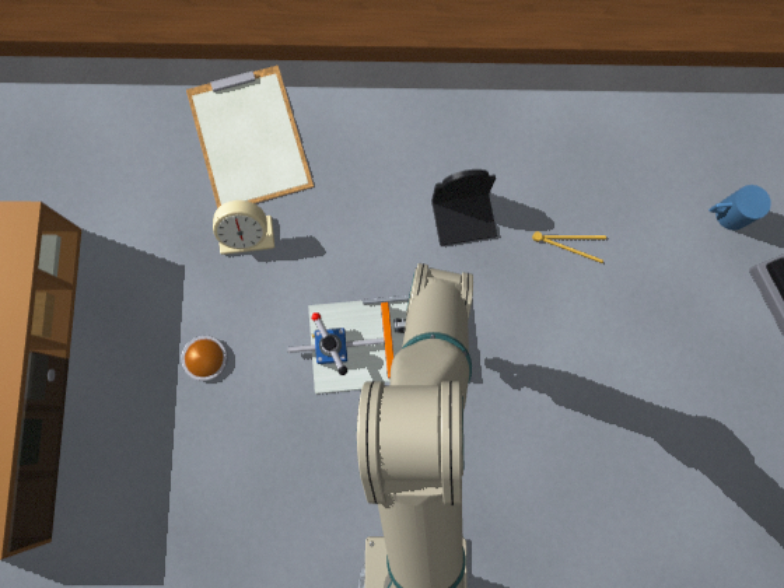

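Call:
{"api": "drive_tool", "payload": {
  "deltas": "-0.001 -0.036 0 0 0; -0.002 -0.072 0 0 0; -0.0026 -0.107 0 0 0; -0.0026 -0.107 0.02 0 0; -0.0026 -0.107 0.045 0 0; -0.0026 -0.107 0.07 0 0; -0.0026 -0.107 0.0865 0 0; -0.0026 -0.107 0.0865 0 0; -0.0026 -0.107 0.0865 0 0"
}}

```text
clock: 9.85
eef_pos: [499.9, 93.9, 33.7]
tool_rot: [3.141, 0.001, 0.105]
force: [0.3, 0.4, 0.9]
width: -0.1
```

Run:
```python
from meas import *
from rack import *
s=ctrl.read_state(); print(s["eef_pos"],s["force"],w2r(s["eef_pos"]),np.degrees(s["tool_rot"]))
for n in ["side","top"]:
  p=imaging.get_image(n); save(p,n+"7.png",1.4)
```

```text
[499.9121337   93.86685062  33.72697549] [0.28450408 0.36596225 0.93512561] (np.float64(0.8965799336735399), np.float64(186.78990838370856)) [1.79991734e+02 3.26782794e-02 6.02027499e+00]
```

View pics/side7.png

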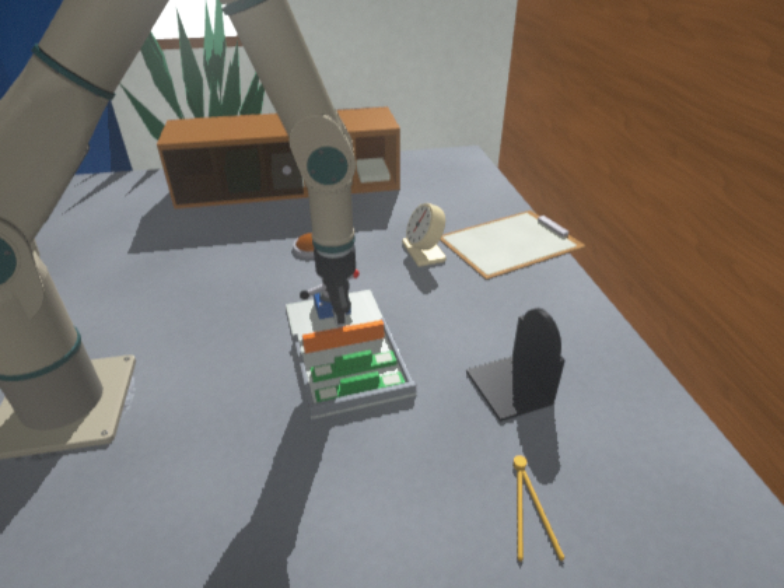

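Call:
{"api": "drive_tool", "payload": {
  "deltas": "0 0.007 -0.001 0 0; 0 0.014 -0.001 0 0; 0 0.021 -0.001 0 0; 0 0.028 -0.001 0 0; 0 0.035 -0.001 0 0; 0 0.042 -0.001 0 0; 0 0.049 -0.001 0 0; 0 0.056 -0.001 0 0; 0 0.063 -0.001 0 0; 0 0.07 -0.001 0 0; 0 0.077 -0.001 0 0; 0 0.077 -0.001 0 0"
}}

```text
clock: 11.45
eef_pos: [508.2, 16.3, 34.9]
tool_rot: [3.141, -0.0, 0.104]
force: [0.5, -0.1, 0.1]
width: -0.3
```

Run:
```python
from meas import *
from rack import *
s=ctrl.read_state(); print(s["eef_pos"],s["force"],w2r(s["eef_pos"]),np.degrees(s["tool_rot"]))
for n in ["side"]:
  p=imaging.get_image(n); cv2.imwrite("pics/s8z.png",cv2.resize(cv2.cvtColor(p["color"][190:300,190:310],cv2.COLOR_RGB2BGR),None,fx=5,fy=5,interpolation=cv2.INTER_CUBIC))
```

```text
[508.21951821  16.25047454  34.93717184] [ 0.49881422 -0.14538297  0.07621714] (np.float64(1.045335208075189), np.float64(108.73036480212433)) [ 1.79953507e+02 -3.86997139e-03  5.95611818e+00]
```

View pics/s8z.png

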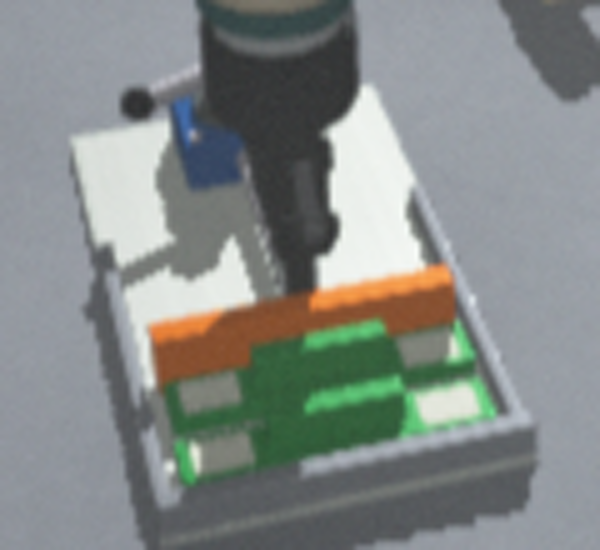

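Call:
{"api": "drive_tool", "payload": {
  "deltas": "0 0.003 0 0 0; 0 0.006 0 0 0; 0 0.009 0 0 0; 0 0.012 0 0 0; 0 0.012 0 0 0"
}}

```text
clock: 12.12
eef_pos: [509.2, 4.9, 34.9]
tool_rot: [3.141, 0.0, 0.105]
force: [-0.6, 1.1, 0.3]
width: 0.1
```

Run:
```python
from rack import *
from cell import ctrl
s=ctrl.read_state(); print(s["eef_pos"],s["force"],w2r(s["eef_pos"]))
```

```text
[509.20156934   4.93163636  34.93014891] [-0.61299202  1.12823904  0.26111162] (np.float64(0.838865795905153), np.float64(97.37088010804555))
```

Call:
{"api": "drive_tool", "payload": {
  "deltas": "0 0.002 0 0 0; 0 0.004 0 0 0; 0 0.006 0 0 0"
}}

```text
clock: 12.5
eef_pos: [509.7, -0.3, 34.9]
tool_rot: [-3.141, 0.001, 0.106]
force: [-0.9, 4.1, -0.5]
width: 0.1
```

Run:
```python
from rack import *
from meas import *
s=ctrl.read_state(); print(s["eef_pos"],s["force"],w2r(s["eef_pos"]))
for n in ["side"]:
  p=imaging.get_image(n); cv2.imwrite("pics/s9z.png",cv2.resize(cv2.cvtColor(p["color"][190:300,190:310],cv2.COLOR_RGB2BGR),None,fx=5,fy=5,interpolation=cv2.INTER_CUBIC))
```

```text
[ 5.09726840e+02 -2.60281063e-01  3.49496341e+01] [-0.90395079  4.08385804 -0.49304137] (np.float64(0.8185561562685386), np.float64(92.15249877659058))
```

View pics/s9z.png

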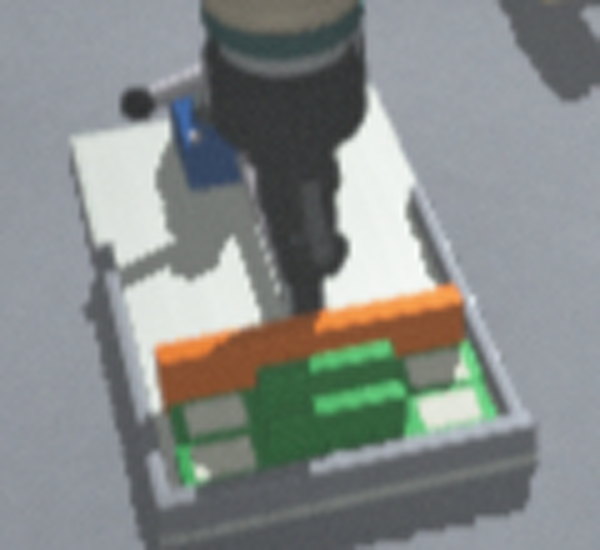

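Contact is near closure; keep pushing gently until the force climbs.

Call:
{"api": "drive_tool", "payload": {
  "deltas": "0 0.002 0 0 0; 0 0.004 0 0 0; 0 0.004 0 0 0"
}}

```text
clock: 12.92
eef_pos: [510.2, -4.3, 35.0]
tool_rot: [-3.141, 0.001, 0.105]
force: [-2.1, 4.7, -1.2]
width: 0.2
```

Call:
{"api": "drive_tool", "payload": {
  "deltas": "0 0.0015 0 0 0; 0 0.003 0 0 0; 0 0.003 0 0 0"
}}

```text
clock: 13.3
eef_pos: [510.2, -4.6, 34.9]
tool_rot: [-3.138, 0.001, 0.108]
force: [-2.5, 9.8, -0.3]
width: -0.3
```

Call:
{"api": "drive_tool", "payload": {
  "deltas": "0 0.0015 0 0 0; 0 0.0025 0 0 0; 0 0.0025 0 0 0; 0 0.0025 0 0 0"
}}

```text
clock: 13.8
eef_pos: [510.1, -4.8, 34.9]
tool_rot: [-3.136, 0.002, 0.11]
force: [-3.0, 14.5, 0.5]
width: -0.2
```

Run:
```python
from rack import *
from meas import *
s=ctrl.read_state(); print(s["eef_pos"],s["force"],w2r(s["eef_pos"]))
p=imaging.get_image("side"); cv2.imwrite("pics/s10z.png",cv2.resize(cv2.cvtColor(p["color"][190:300,190:310],cv2.COLOR_RGB2BGR),None,fx=5,fy=5,interpolation=cv2.INTER_CUBIC))
```

```text
[510.11629076  -4.76702328  34.91507604] [-2.95111322 14.52907264  0.46192141] (np.float64(0.7347902969983977), np.float64(87.6297363140799))
```

View pics/s10z.png

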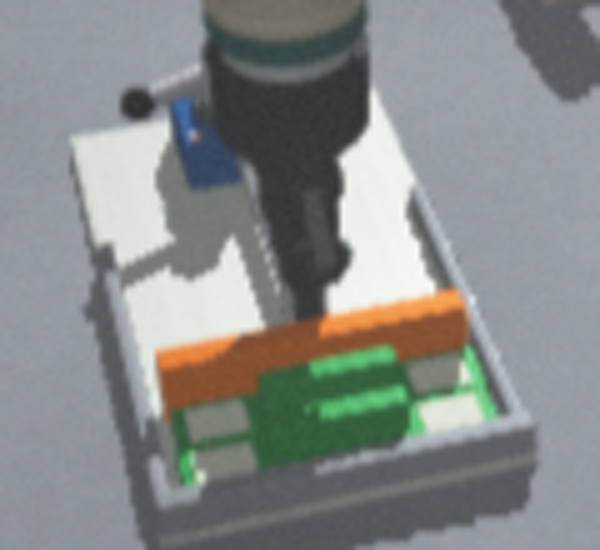

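Call:
{"api": "drive_tool", "payload": {
  "deltas": "0 -0.012 0 0 0; 0 -0.025 0 0 0; 0 -0.03 -0.03 0 0; 0 -0.03 -0.07 0 0; 0 -0.03 -0.1 0 0.07; 0 -0.03 -0.1 0 0.07"
}}

```text
clock: 14.6
eef_pos: [510.1, 19.5, 137.3]
tool_rot: [3.14, -0.006, 0.105]
force: [0.3, 0.2, 0.1]
width: 35.7
```

Run:
```python
from rack import *
from meas import *
from go import delta
s=ctrl.read_state(); print(s["eef_pos"],s["force"])
print(delta(490.8,181.4,135,6.0), delta(490.8,181.4,56,-10.0))
for n in ["side","top"]:
  p=imaging.get_image(n);save(p,n+"11.png",1.4)
  W=cloud(p);x,y=w2r(W);G=masks(p)["green"];zz=W[...,2]
  for l,g in (("ridges",G&(y>-5)&(y<75)&(zz>31)),("fence",masks(p)["orange"]&(y>40)&(y<180)&(W[...,2]>41)),("tbar",(zz>63)&(zz<92)&(np.hypot(x-1,y-275)<80))):
    q=W[g];q=q[np.isfinite(q).all(1)]
    if len(q)>5: r=rectfit(q[:,:2]);print(n,l,len(q),r,np.round(w2r(r[0]),1)); 
    if l=="ridges" and len(q)>5:print(np.histogram(w2r(q)[1],np.arange(0,76,3))[0])
p=imaging.get_image("side"); cv2.imwrite("pics/s11z.png",cv2.resize(cv2.cvtColor(p["color"][190:300,190:310],cv2.COLOR_RGB2BGR),None,fx=5,fy=5,interpolation=cv2.INTER_CUBIC))
```

```text
[510.07993678  19.50535596 137.25628057] [0.26171852 0.22596692 0.08731947]
(array([-0.0023, -0.163 ,  0.0021]), np.float64(-0.01), np.float64(163.05423187518602)) (array([-0.0028, -0.1631,  0.0811]), np.float64(15.99), np.float64(182.16524054264897))
side ridges 183 (array([516.3, -64.6]), array([68.1, 39.8]), 5.92) [ 0.6 27.5]
[ 0  0  5 37 26 24 13 13  0  0  0  0  5 29 19 12  0  0  0  0  0  0  0  0
  0]
side fence 53 (array([475.6, -32.3]), array([81.2, 10.8]), 7.38) [-36.5  63.9]
side tbar 199 (array([491.1, 180. ]), array([140.5,  28.4]), 35.88) [  1.1 273.4]
top ridges 98 (array([518.8, -76. ]), array([69. , 12.6]), 5.65) [ 1.9 15.9]
[ 0  0  0 17 24 25 22 10  0  0  0  0  0  0  0  0  0  0  0  0  0  0  0  0
  0]
top tbar 292 (array([490.9, 181.8]), array([140.8,  27.9]), 23.37) [  1.1 275.2]
```

View pics/s11z.png

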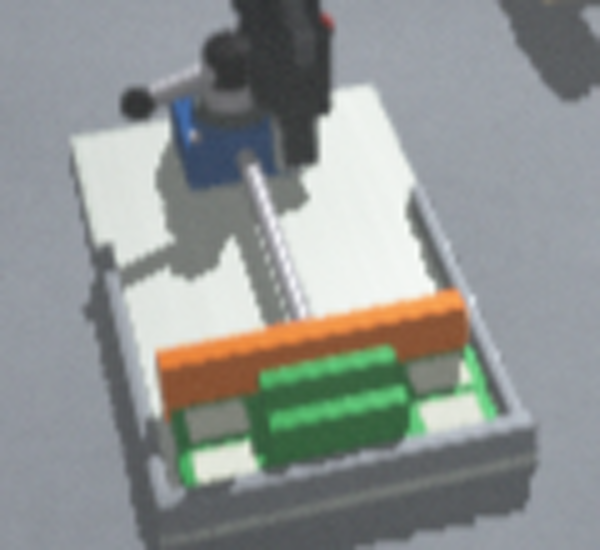

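View pics/top11.png

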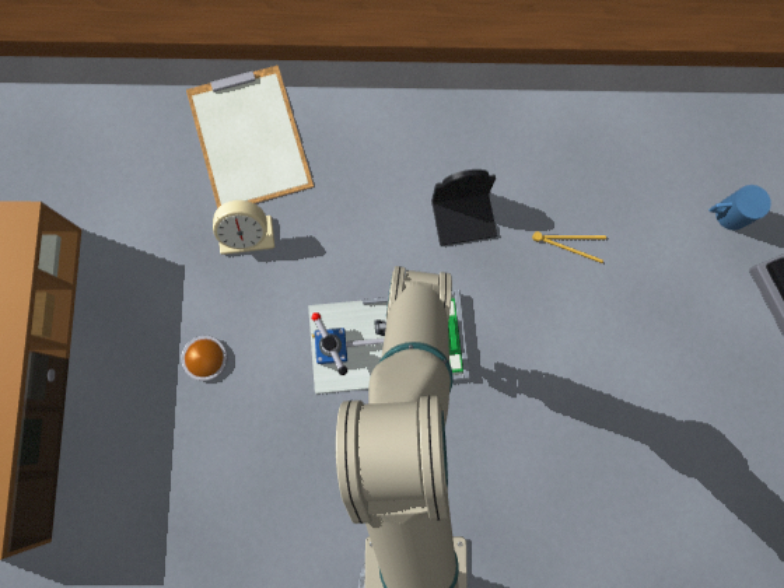

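Call:
{"api": "drive_tool", "payload": {
  "deltas": "-0.001 -0.04 0 5 0.07; -0.001 -0.08 0 10 0.07; -0.002 -0.12 0 15 0.07; -0.0023 -0.163 0 21 0.07; -0.0023 -0.163 0 21 0.07; -0.0023 -0.163 0 21 0.07"
}}

```text
clock: 15.5
eef_pos: [488.0, 180.9, 134.0]
tool_rot: [3.14, 0.001, -0.261]
force: [-0.0, -0.2, 0.5]
width: 70.4
```

Run:
```python
from meas import *
from go import delta
s=ctrl.read_state(); print(s["eef_pos"],s["torque"],s["width"],s["qpos"].round(2))
print(delta(490.8,181.4,52,-15.0))
p=imaging.get_image("side"); cv2.imwrite("pics/s12z.png",cv2.resize(cv2.cvtColor(p["color"][120:260,170:330],cv2.COLOR_RGB2BGR),None,fx=4.5,fy=4.2,interpolation=cv2.INTER_CUBIC))
```

```text
[488.01381898 180.93575448 134.04278776] [ 0.04015577  0.0347726  -0.00766507] 70.36414681578736 [-0.65  0.61  0.36  1.98 -0.36  0.61 -1.88]
(array([ 0.0026, -0.0013,  0.082 ]), np.float64(0.05), np.float64(82.09139633613806))
```

View pics/s12z.png

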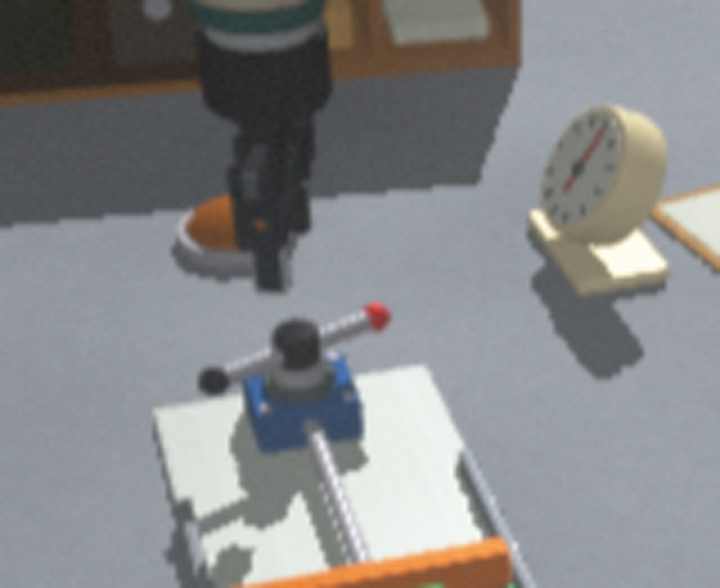

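Call:
{"api": "drive_tool", "payload": {
  "deltas": "0.0026 -0.001 0.02 0 0.07; 0.0026 -0.001 0.045 0 0.07; 0.0026 -0.001 0.07 0 0.07; 0.0026 -0.001 0.082 0 0.07; 0.0026 -0.001 0.082 0 0.07"
}}

```text
clock: 16.18
eef_pos: [491.1, 180.8, 52.5]
tool_rot: [3.14, 0.001, -0.263]
force: [-0.3, 0.3, 0.2]
width: 69.8
```

```bash
cat > st.py <<'E'
from meas import *
s=ctrl.read_state(); print(s["clock"],s["eef_pos"].round(1),"F",s["force"].round(2),"T",s["torque"].round(3),s["width"].round(1),"yaw",np.degrees(s["tool_rot"][2]).round(2))
E
python3 st.py
python3 - <<'E'
from meas import *
from go import delta
print(delta(490.8,181.4,52,-15.0))
p=imaging.get_image("side"); cv2.imwrite("pics/s13z.png",cv2.resize(cv2.cvtColor(p["color"][160:250,190:290],cv2.COLOR_RGB2BGR),None,fx=6,fy=6,interpolation=cv2.INTER_CUBIC))
E
```

```text
(array([-0.0005, -0.0004,  0.0005]), np.float64(-0.07), np.float64(0.8170777582301411))Traceback (most recent call last):
  File "st.py", line 2, in <module>
    s=ctrl.read_state(); print(s["clock"],s["eef_pos"].round(1),"F",s["force"].round(2),"T",s["torque"].round(3),s["width"].round(1),"yaw",np.degrees(s["tool_rot"][2]).round(2))
                                                                                                                 ^^^^^^^^^^^^^^^^
AttributeError: 'float' object has no attribute 'round'
```

View pics/s13z.png

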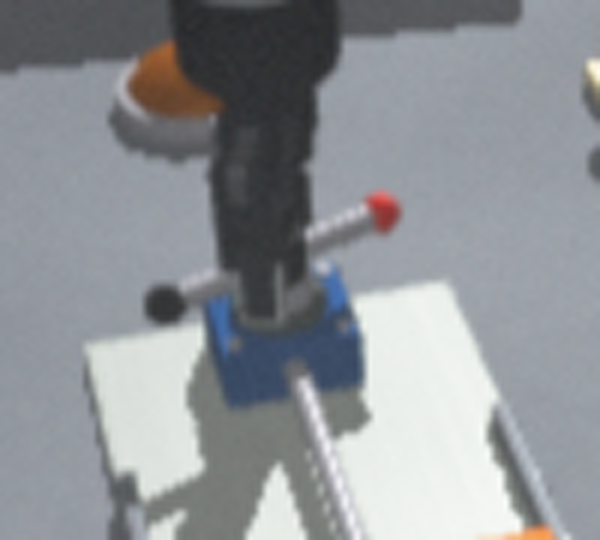

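```bash
sed -i 's/s\["width"\].round(1)/round(s["width"],1)/' st.py; python3 st.py
```

```text
16.225 [491.6 181.3  53.2] F [-0.51 -0.26  0.79] T [-0.026  0.051  0.009] 70.1 yaw -15.05
```

Call:
{"api": "drive_tool", "payload": {
  "deltas": "0 0 0 4 0.07; 0 0 0 8 0.07; 0 0 0 12 0.07; 0 0 0 15 0.07; 0 0 0 15 0.07"
}}

```text
clock: 16.85
eef_pos: [491.7, 182.2, 53.6]
tool_rot: [-3.141, -0.001, -0.523]
force: [0.5, 1.3, 0.2]
width: 70.1
```

```bash
python3 st.py
```

```text
16.85 [491.7 182.2  53.6] F [0.55 1.27 0.17] T [-0.052 -0.023  0.015] 70.1 yaw -29.96
```

Call:
{"api": "drive_tool", "payload": {
  "deltas": "0 0 0 3 0.07; 0 0 0 6 0.07; 0 0 0 6 0.07"
}}

```text
clock: 17.23
eef_pos: [491.7, 181.9, 53.1]
tool_rot: [-3.141, -0.001, -0.629]
force: [1.5, -1.2, 0.2]
width: 70.0
```

```bash
python3 st.py
```

```text
17.225 [491.7 181.9  53.1] F [ 1.51 -1.21  0.19] T [-0.193 -0.149  0.025] 70.0 yaw -36.02
```

Call:
{"api": "drive_tool", "payload": {
  "deltas": "0 0 0 3 0.07; 0 0 0 6 0.07; 0 0 0 6 0.07"
}}

```text
clock: 17.6
eef_pos: [491.2, 182.2, 53.0]
tool_rot: [3.141, -0.0, -0.733]
force: [1.7, -1.3, 0.2]
width: 69.9
```

```bash
python3 st.py
```

```text
17.6 [491.2 182.2  53. ] F [ 1.72 -1.32  0.16] T [-0.119 -0.184  0.098] 69.9 yaw -42.01
```

Call:
{"api": "drive_tool", "payload": {
  "deltas": "0 0 0 3 0.07; 0 0 0 6 0.07; 0 0 0 9 0.07; 0 0 0 12 0.07; 0 0 0 15 0.07; 0 0 0 18 0.07; 0 0 0 18 0.07"
}}

```text
clock: 18.48
eef_pos: [490.9, 182.3, 52.9]
tool_rot: [3.141, 0.0, -1.047]
force: [0.3, -1.0, 0.4]
width: 70.0
```

```bash
python3 st.py
python3 - <<'E'
from meas import *
from go import delta
for n in ("side","top"):
  p=imaging.get_image(n)
  for l in models.landmark_of(p,"red_end")[:2]:
    P=px2w(p,l["point"],70); d=P[:2]-[491,181.6]; print(n,l["score"],P.round(1),np.degrees(np.arctan2(d[1],d[0])).round(1),np.hypot(*d).round(1))
  if n=="side": cv2.imwrite("pics/s14z.png",cv2.resize(cv2.cvtColor(p["color"][160:250,190:290],cv2.COLOR_RGB2BGR),None,fx=6,fy=6,interpolation=cv2.INTER_CUBIC))
E
```

```text
18.475 [490.9 182.3  52.9] F [ 0.27 -0.99  0.37] T [-0.18  -0.194  0.011] 70.0 yaw -60.0
side 0.71 [546.5 173.4  70. ] -8.4 56.1
side 0.2 [483.8 174.8  70. ] -136.4 9.9
```

View pics/s14z.png

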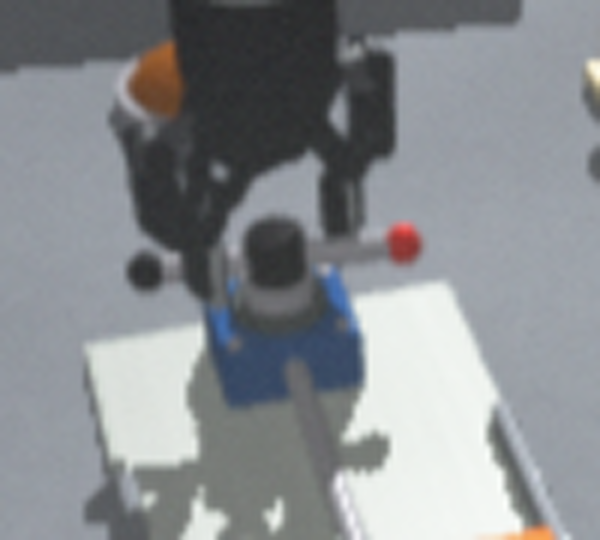

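Call:
{"api": "drive_tool", "payload": {
  "deltas": "0 0 0 1.5 0.07; 0 0 0 3 0.07"
}}

```text
clock: 18.92
eef_pos: [491.2, 181.9, 53.0]
tool_rot: [3.141, -0.0, -1.101]
force: [-0.4, -3.2, 0.2]
width: 69.8
```

```bash
python3 st.py
python3 - <<'E'
from meas import *
p=imaging.get_image("side"); W=cloud(p);x,y,z=W[...,0],W[...,1],W[...,2]
C=np.array([491,181.6]);r=np.hypot(x-C[0],y-C[1])
hsv=cv2.cvtColor(p["color"],cv2.COLOR_RGB2HSV)
m=masks(p)["red"]&(r<85)&(r>40)&(z>55)
q=W[m];print(len(q),q.mean(0))
m2=(z>62)&(z<79)&(r>16)&(r<75)&(hsv[...,2]>75)
q=W[m2];d=q[:,:2]-C
print(len(q),np.histogram(np.degrees(np.arctan2(d[:,1],d[:,0]))%180,np.arange(0,181,6)))
E
```

```text
18.925 [491.2 181.9  53. ] F [-0.44 -3.16  0.19] T [-0.255 -0.1    0.06 ] 69.8 yaw -63.08
12 [553.17540313 172.96807575  74.73415445]
154 (array([22,  6,  8,  7,  1,  4, 11,  5,  0,  0,  0,  0,  0,  0,  1,  0,  0,
        0,  0,  0,  0,  0,  0,  0,  0,  2,  5, 10, 44, 28]), array([  0,   6,  12,  18,  24,  30,  36,  42,  48,  54,  60,  66,  72,
        78,  84,  90,  96, 102, 108, 114, 120, 126, 132, 138, 144, 150,
       156, 162, 168, 174, 180]))
```

Call:
{"api": "drive_tool", "payload": {
  "deltas": "0 0 0 1.5 0.07; 0 0 0 3 0.07"
}}

```text
clock: 19.23
eef_pos: [491.2, 182.0, 53.0]
tool_rot: [3.141, -0.0, -1.153]
force: [1.3, -0.8, 0.0]
width: 70.2
```

```bash
python3 st.py
```

```text
19.225 [491.2 182.   53. ] F [ 1.25 -0.8   0.01] T [-0.298 -0.078  0.014] 70.2 yaw -66.07
```

Call:
{"api": "drive_tool", "payload": {
  "deltas": "0 0 0 1.5 0.07; 0 0 0 3 0.07"
}}

```text
clock: 19.48
eef_pos: [491.3, 182.1, 53.0]
tool_rot: [-3.142, -0.0, -1.206]
force: [0.7, -1.8, -0.2]
width: 70.5
```

```bash
python3 st.py
```

```text
19.475 [491.3 182.1  53. ] F [ 0.75 -1.77 -0.2 ] T [-0.304 -0.093  0.045] 70.5 yaw -69.07
```

Call:
{"api": "drive_tool", "payload": {
  "deltas": "0 0 0 1.5 0.07; 0 0 0 3 0.07"
}}

```text
clock: 19.73
eef_pos: [491.3, 182.1, 53.0]
tool_rot: [-3.141, -0.0, -1.258]
force: [0.7, -0.6, 0.4]
width: 70.2
```

```bash
python3 st.py
```

```text
19.725 [491.3 182.1  53. ] F [ 0.73 -0.58  0.44] T [-0.291 -0.092  0.05 ] 70.2 yaw -72.08
```

Call:
{"api": "drive_tool", "payload": {
  "deltas": "0 0 0 1.5 0.07; 0 0 0 3 0.07"
}}

```text
clock: 19.98
eef_pos: [491.3, 182.1, 53.1]
tool_rot: [-3.141, -0.0, -1.31]
force: [0.6, -1.5, -0.4]
width: 69.9
```

```bash
python3 st.py
```

```text
19.975 [491.3 182.1  53.1] F [ 0.65 -1.48 -0.36] T [-0.312 -0.144  0.046] 69.9 yaw -75.07
```

Call:
{"api": "drive_tool", "payload": {
  "deltas": "0 0 0 1.5 0.07; 0 0 0 3 0.07"
}}

```text
clock: 20.23
eef_pos: [491.3, 182.1, 53.0]
tool_rot: [-3.141, -0.0, -1.363]
force: [0.4, -1.1, -0.3]
width: 70.0
```

```bash
python3 st.py
```

```text
20.225 [491.3 182.1  53. ] F [ 0.41 -1.06 -0.33] T [-0.33  -0.064  0.046] 70.0 yaw -78.07
```

Call:
{"api": "drive_tool", "payload": {
  "deltas": "0 0 0 1.5 0.07; 0 0 0 3 0.07"
}}

```text
clock: 20.48
eef_pos: [491.2, 182.1, 53.0]
tool_rot: [3.142, 0.0, -1.415]
force: [0.9, -1.5, -0.8]
width: 70.1
```

```bash
python3 st.py
```

```text
20.475 [491.2 182.1  53. ] F [ 0.94 -1.52 -0.76] T [-0.353 -0.107  0.039] 70.1 yaw -81.07
```

Call:
{"api": "drive_tool", "payload": {
  "deltas": "0 0 0 1.5 0.07; 0 0 0 3 0.07"
}}

```text
clock: 20.72
eef_pos: [491.2, 182.1, 53.0]
tool_rot: [3.142, 0.0, -1.467]
force: [0.5, -1.0, -0.2]
width: 70.1
```

```bash
python3 st.py
```

```text
20.725 [491.2 182.1  53. ] F [ 0.54 -1.01 -0.16] T [-0.292 -0.113  0.049] 70.1 yaw -84.07
```

Call:
{"api": "drive_tool", "payload": {
  "deltas": "0 0 0 1.5 0.07; 0 0 0 3 0.07"
}}

```text
clock: 20.98
eef_pos: [491.2, 182.1, 53.0]
tool_rot: [3.142, -0.0, -1.52]
force: [0.2, -1.2, -0.7]
width: 70.0
```

```bash
python3 st.py
```

```text
20.975 [491.2 182.1  53. ] F [ 0.23 -1.18 -0.75] T [-0.314 -0.111  0.062] 70.0 yaw -87.07
```

Call:
{"api": "drive_tool", "payload": {
  "deltas": "0 0 0 1.5 0.07; 0 0 0 3 0.07"
}}

```text
clock: 21.22
eef_pos: [491.2, 182.1, 53.0]
tool_rot: [3.142, 0.0, -1.572]
force: [0.4, -2.3, -0.6]
width: 69.6
```

```bash
python3 st.py
```

```text
21.225 [491.2 182.1  53. ] F [ 0.43 -2.3  -0.61] T [-0.31  -0.072  0.033] 69.6 yaw -90.07
```

Call:
{"api": "drive_tool", "payload": {
  "deltas": "0 0 0 1.5 0.07; 0 0 0 3 0.07"
}}

```text
clock: 21.48
eef_pos: [491.2, 182.1, 53.0]
tool_rot: [3.142, 0.0, -1.624]
force: [0.1, -1.7, 0.8]
width: 70.3
```

```bash
python3 st.py
```

```text
21.475 [491.2 182.1  53. ] F [ 0.12 -1.69  0.81] T [-0.353 -0.03  -0.007] 70.3 yaw -93.07
```

Call:
{"api": "drive_tool", "payload": {
  "deltas": "0 0 0 1.5 0.07; 0 0 0 3 0.07"
}}

```text
clock: 21.72
eef_pos: [491.2, 182.1, 53.0]
tool_rot: [3.141, -0.0, -1.677]
force: [0.4, -2.7, 0.2]
width: 70.2
```

```bash
python3 st.py
```

```text
21.725 [491.2 182.1  53. ] F [ 0.42 -2.68  0.23] T [-0.339 -0.039  0.045] 70.2 yaw -96.07
```

Call:
{"api": "drive_tool", "payload": {
  "deltas": "0 0 0 1.5 0.07; 0 0 0 3 0.07"
}}

```text
clock: 21.98
eef_pos: [491.2, 182.1, 53.0]
tool_rot: [3.142, 0.0, -1.729]
force: [0.2, -1.6, 0.3]
width: 69.9
```

```bash
python3 st.py
```

```text
21.975 [491.2 182.1  53. ] F [ 0.24 -1.63  0.3 ] T [-0.342 -0.018 -0.022] 69.9 yaw -99.07
```

Call:
{"api": "drive_tool", "payload": {
  "deltas": "0 0 0 1.5 0.07; 0 0 0 3 0.07"
}}

```text
clock: 22.22
eef_pos: [491.3, 182.1, 53.0]
tool_rot: [3.142, 0.0, -1.781]
force: [-0.0, -1.7, -0.7]
width: 70.0
```

```bash
python3 st.py
```

```text
22.225 [491.3 182.1  53. ] F [-0.01 -1.71 -0.65] T [-0.299  0.009  0.029] 70.0 yaw -102.07
```

Call:
{"api": "drive_tool", "payload": {
  "deltas": "0 0 0 1.5 0.07; 0 0 0 3 0.07"
}}

```text
clock: 22.48
eef_pos: [491.2, 182.1, 53.0]
tool_rot: [3.142, 0.0, -1.834]
force: [-0.2, -1.5, -0.6]
width: 69.9
```

```bash
python3 st.py
```

```text
22.475 [491.2 182.1  53. ] F [-0.21 -1.48 -0.59] T [-0.359  0.04   0.057] 69.9 yaw -105.07
```

Call:
{"api": "drive_tool", "payload": {
  "deltas": "0 0 0 1.5 0.07; 0 0 0 3 0.07"
}}

```text
clock: 22.72
eef_pos: [491.0, 181.6, 52.9]
tool_rot: [3.141, -0.001, -1.886]
force: [-1.3, -4.6, 1.4]
width: 70.1
```

```bash
python3 st.py
```

```text
22.725 [491.  181.6  52.9] F [-1.31 -4.59  1.37] T [-0.787  0.309  0.146] 70.1 yaw -108.06
```

Call:
{"api": "drive_tool", "payload": {
  "deltas": "0 0 0 1.5 0.07; 0 0 0 3 0.07"
}}

```text
clock: 22.98
eef_pos: [490.6, 181.0, 52.9]
tool_rot: [3.141, -0.002, -1.938]
force: [-2.7, -4.7, 0.3]
width: 69.8
```

```bash
python3 st.py
```

```text
22.975 [490.6 181.   52.9] F [-2.69 -4.69  0.25] T [-1.032  0.434  0.416] 69.8 yaw -111.02
```

Call:
{"api": "drive_tool", "payload": {
  "deltas": "0 0 0 1.5 0.07; 0 0 0 3 0.07"
}}

```text
clock: 23.22
eef_pos: [490.6, 181.0, 52.9]
tool_rot: [3.141, -0.002, -1.99]
force: [-2.3, -4.7, 1.2]
width: 69.9
```

```bash
python3 st.py
```

```text
23.225 [490.6 181.   52.9] F [-2.32 -4.74  1.23] T [-1.038  0.44   0.456] 69.9 yaw -114.02
```

Call:
{"api": "drive_tool", "payload": {
  "deltas": "0 0 0 1.5 0.07; 0 0 0 3 0.07"
}}

```text
clock: 23.48
eef_pos: [490.3, 179.5, 53.7]
tool_rot: [3.135, 0.007, -2.026]
force: [3.1, 12.9, -5.2]
width: 69.7
```

```bash
python3 st.py
python3 - <<'E'
from meas import *
p=imaging.get_image("side"); W=cloud(p);x,y,z=W[...,0],W[...,1],W[...,2]
C=np.array([491,181.6]);r=np.hypot(x-C[0],y-C[1])
m=masks(p)["red"]&(r<85)&(r>40)&(z>55)
q=W[m];print(len(q)); 
if len(q): print(q.mean(0),np.degrees(np.arctan2(*(q.mean(0)[:2]-C)[::-1])))
cv2.imwrite("pics/s15z.png",cv2.resize(cv2.cvtColor(p["color"][160:250,190:290],cv2.COLOR_RGB2BGR),None,fx=6,fy=6,interpolation=cv2.INTER_CUBIC))
E
```

```text
23.475 [490.3 179.5  53.7] F [ 3.06 12.86 -5.2 ] T [ 2.749 -0.755  0.396] 69.7 yaw -116.1
10
[527.31680705 125.43295125  74.73046612] -57.11387152899469
```

View pics/s15z.png

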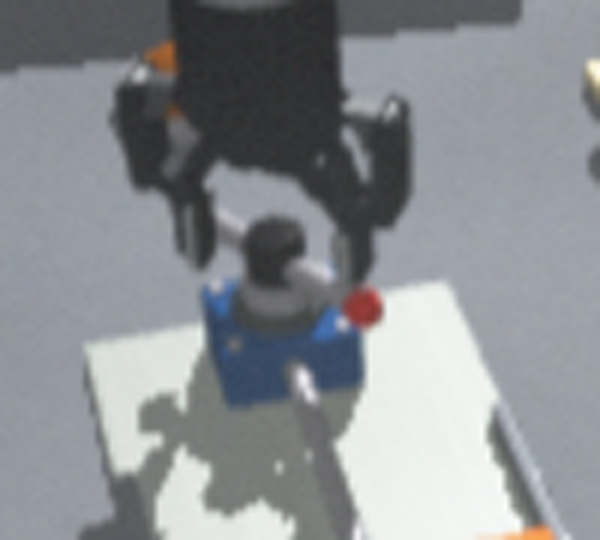

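```bash
python3 st.py; python3 -c "
from cell import ctrl
s=ctrl.read_state();print(s['qpos'].round(3),s['qd'].round(3),s['tool_rot'])"
```

```text
23.525 [491.2 178.8  54.1] F [ 3.89  5.57 -4.79] T [ 1.261 -0.749  0.241] 70.3 yaw -116.18
[-0.914  0.922  0.86   2.026 -1.1    0.755 -2.941] [-0.    -0.     0.009 -0.011 -0.    -0.022 -0.006] [ 3.13658737  0.00782357 -2.02779959]
```

Call:
{"api": "drive_tool", "payload": {
  "deltas": "0 0 0 -3 0.07; 0 0 0 -7 0.07; 0 0 0 -12 0.07; 0 0 0 -18 0.07; 0 0 0 -18 0.07; 0 0 -0.02 -18 0.07; 0 0 -0.05 -18 0.07; 0 0 -0.08 -18 0.07; 0 0 -0.08 -18 0.07"
}}

```text
clock: 24.65
eef_pos: [492.1, 175.5, 135.9]
tool_rot: [-3.139, 0.007, -1.72]
force: [0.7, -0.1, 0.2]
width: 70.1
```

```bash
python3 st.py;  python3 -c "
from cell import ctrl
s=ctrl.read_state();print(s['qpos'].round(3),s['tool_rot'])"
```

```text
24.65 [492.1 175.5 135.9] F [ 0.66 -0.13  0.16] T [ 0.005  0.066 -0.003] 70.1 yaw -98.56
[-0.96   0.784  0.936  1.985 -0.88   0.839 -2.808] [-3.13939448  0.00698969 -1.72016009]
```

Call:
{"api": "drive_tool", "payload": {
  "deltas": "0 0 0 -8 0.07; 0 0 0 -16 0.07; 0 0 0 -25 0.07; 0 0 0 -34 0.07; 0 0 0 -43 0.07; 0 0 0 -52 0.07; 0 0 0 -61 0.07; 0 0 0 -70 0.07; 0 0 0 -79 0.07; 0 0 0 -88 0.07; 0 0 0 -88 0.07"
}}

```text
clock: 26.02
eef_pos: [490.1, 175.1, 133.5]
tool_rot: [-3.137, 0.003, -0.185]
force: [0.2, 0.1, -0.3]
width: 69.7
```

```bash
python3 st.py
python3 - <<'E'
from meas import *
s=ctrl.read_state();print(s['qpos'].round(3),s['tool_rot'])
for n in ("side","top"):
  p=imaging.get_image(n); W=cloud(p);x,y,z=W[...,0],W[...,1],W[...,2]
  C=np.array([491,181.6]);r=np.hypot(x-C[0],y-C[1])
  m=masks(p)["red"]&(r<85)&(r>40)&(z>55)
  q=W[m];print(n,len(q)); 
  if len(q): print(q.mean(0),np.degrees(np.arctan2(*(q.mean(0)[:2]-C)[::-1])))
  m=(z>63)&(z<79)&(r<76)
  q=W[m]; print(rectfit(q[:,:2]),pca(q[:,:2]))
  if n=="side":cv2.imwrite("pics/s16z.png",cv2.resize(cv2.cvtColor(p["color"][160:250,190:290],cv2.COLOR_RGB2BGR),None,fx=6,fy=6,interpolation=cv2.INTER_CUBIC))
E
```

```text
26.025 [490.1 175.1 133.5] F [ 0.23  0.1  -0.34] T [-0.021 -0.013  0.006] 69.7 yaw -10.62
[-0.729  0.643  0.513  1.981 -0.519  0.649 -1.635] [-3.13680632  0.0031748  -0.18537308]
side 10
[527.25655334 126.07270516  77.42661236] -56.857467326173875
(array([489.5, 177.4]), array([139.3,  22.5]), -53.67) (array([491.7, 172.4]), np.float64(-52.88))
top 24
[527.39728759 131.7864117   76.67970048] -53.84552623132314
(array([526.5, 134.3]), array([20.5, 18.3]), -44.63) (array([526. , 134.1]), np.float64(-56.2))
```

View pics/s16z.png

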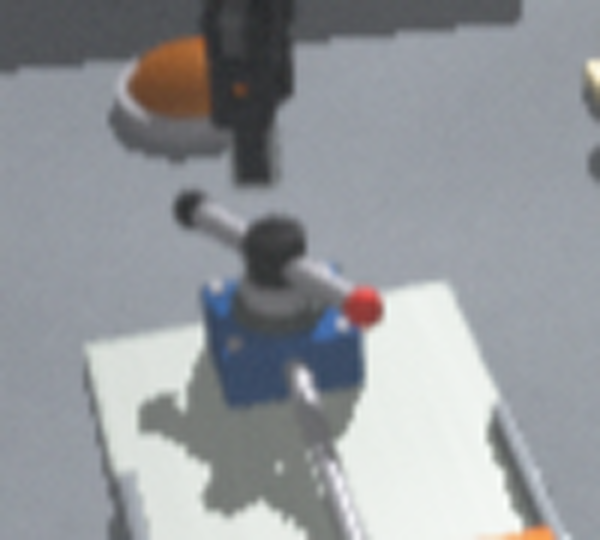

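Run:
```python
from meas import *
p=imaging.get_image("side")
for l,r,b in (("init",(383,212),(166,303)),("yaw-60",(404,243),(146,271)),("now",(363,306),(190,208))):
    f2=lambda a:(189.5+(a[0]+.5)/6,159.5+(a[1]+.5)/6)
    R=px2w(p,f2(r),70)[:2];B=px2w(p,f2(b),70)[:2];d=R-B
    print(l,R.round(1),B.round(1),((R+B)/2).round(1),np.hypot(*d).round(1),np.degrees(np.arctan2(d[1],d[0])).round(2))
```

```text
init [547.4 210.8] [436.4 154.1] [491.9 182.5] 124.6 27.08
yaw-60 [554.  181.9] [428.4 182.2] [491.2 182.1] 125.6 -0.15
now [527.8 133.9] [452.7 232.9] [490.3 183.4] 124.2 -52.83
```

```bash
python3 go.py 491,182.3,134,85 491,182.3,52.5,85
```

```text
491,182.3,134,85 [-0.0007 -0.0074 -0.0003] -95.62 7.455483801291144
491,182.3,52.5,85 [-0.0005 -0.0071  0.0812] -95.62 81.54115916080349
```

Call:
{"api": "drive_tool", "payload": {
  "deltas": "-0.0007 -0.004 0 -8 0.07; -0.0007 -0.0072 0 -16 0.07; -0.0007 -0.0072 0 -25 0.07; -0.0007 -0.0072 0 -34 0.07; -0.0007 -0.0072 0 -43 0.07; -0.0007 -0.0072 0 -52 0.07; -0.0007 -0.0072 0 -61 0.07; -0.0007 -0.0072 0 -70 0.07; -0.0007 -0.0072 0 -79 0.07; -0.0007 -0.0072 0 -88 0.07; -0.0007 -0.0072 0 -95.6 0.07; -0.0007 -0.0072 0 -95.6 0.07"
}}

```text
clock: 27.68
eef_pos: [491.0, 182.0, 133.9]
tool_rot: [-3.14, -0.004, 1.483]
force: [-0.1, 0.4, 0.1]
width: 70.0
```

```bash
python3 st.py;python3 go.py 491,182.3,52.5,85;  python3 -c "
from cell import ctrl
s=ctrl.read_state();print(s['qpos'].round(3),s['tool_rot'])"
```

```text
27.675 [491.  182.  133.9] F [-0.14  0.38  0.11] T [-0.035 -0.032  0.022] 70.0 yaw 84.97
491,182.3,52.5,85 [-0.      0.0001  0.0814] -0.03 81.36285480845699
[-0.43   0.589  0.037  1.964 -0.045  0.589 -0.45 ] [-3.13969171 -0.00433797  1.4829833 ]
```

Call:
{"api": "drive_tool", "payload": {
  "deltas": "0 0 0.02 0 0.07; 0 0 0.045 0 0.07; 0 0 0.07 0 0.07; 0 0 0.0814 0 0.07; 0 0 0.0814 0 0.07"
}}

```text
clock: 28.3
eef_pos: [490.7, 182.3, 52.2]
tool_rot: [-3.139, -0.003, 1.485]
force: [-0.5, -0.4, 0.0]
width: 69.9
```

Call:
{"api": "drive_tool", "payload": {
  "deltas": "0 0 0 4 0.07; 0 0 0 8 0.07; 0 0 0 12 0.07; 0 0 0 14 0.07; 0 0 0 14 0.07"
}}

```text
clock: 28.92
eef_pos: [491.5, 182.6, 53.3]
tool_rot: [-3.14, -0.005, 1.242]
force: [-0.3, -0.2, 0.4]
width: 69.9
```

```bash
python3 st.py
```

```text
28.925 [491.5 182.6  53.3] F [-0.31 -0.18  0.38] T [ 0.012 -0.041 -0.021] 69.9 yaw 71.16
```

Call:
{"api": "drive_tool", "payload": {
  "deltas": "0 0 0 1.5 0.07; 0 0 0 3 0.07"
}}

```text
clock: 29.18
eef_pos: [491.2, 182.4, 52.8]
tool_rot: [-3.139, -0.004, 1.188]
force: [0.2, -0.0, -1.0]
width: 70.0
```

```bash
python3 st.py
```

```text
29.175 [491.2 182.4  52.8] F [ 0.22 -0.04 -1.04] T [ 0.031 -0.031  0.003] 70.0 yaw 68.06
```

Call:
{"api": "drive_tool", "payload": {
  "deltas": "0 0 0 1.5 0.07; 0 0 0 3 0.07"
}}

```text
clock: 29.42
eef_pos: [490.6, 181.9, 52.6]
tool_rot: [-3.138, -0.003, 1.135]
force: [-0.1, -3.0, 1.4]
width: 69.8
```

```bash
python3 st.py
```

```text
29.425 [490.6 181.9  52.6] F [-0.08 -2.98  1.37] T [-0.402  0.218  0.107] 69.8 yaw 65.05
```

Call:
{"api": "drive_tool", "payload": {
  "deltas": "0 0 0 2 0.07; 0 0 0 4 0.07; 0 0 0 6 0.07"
}}

```text
clock: 29.8
eef_pos: [490.3, 181.6, 52.6]
tool_rot: [-3.138, -0.002, 1.03]
force: [-2.7, -4.5, 1.1]
width: 69.8
```

```bash
python3 st.py
```

```text
29.8 [490.3 181.6  52.6] F [-2.66 -4.5   1.1 ] T [-0.988  0.602  0.457] 69.8 yaw 59.04
```

Call:
{"api": "drive_tool", "payload": {
  "deltas": "0 0 0 2.5 0.07; 0 0 0 5 0.07; 0 0 0 7.5 0.07; 0 0 0 10 0.07; 0 0 0 12.5 0.07; 0 0 0 15 0.07; 0 0 0 17.5 0.07; 0 0 0 20 0.07; 0 0 0 22.5 0.07; 0 0 0 25 0.07; 0 0 0 25 0.07"
}}

```text
clock: 31.18
eef_pos: [490.6, 181.7, 52.6]
tool_rot: [-3.138, -0.001, 0.594]
force: [-2.8, -4.4, 1.7]
width: 69.9
```

```bash
python3 st.py
python3 - <<'E'
from meas import *
p=imaging.get_image("side")
cv2.imwrite("pics/s17z.png",cv2.resize(cv2.cvtColor(p["color"][160:250,190:290],cv2.COLOR_RGB2BGR),None,fx=6,fy=6,interpolation=cv2.INTER_CUBIC))
E
```

```text
31.175 [490.6 181.7  52.6] F [-2.82 -4.4   1.69] T [-0.893  0.483  0.317] 69.9 yaw 34.06
```

View pics/s17z.png

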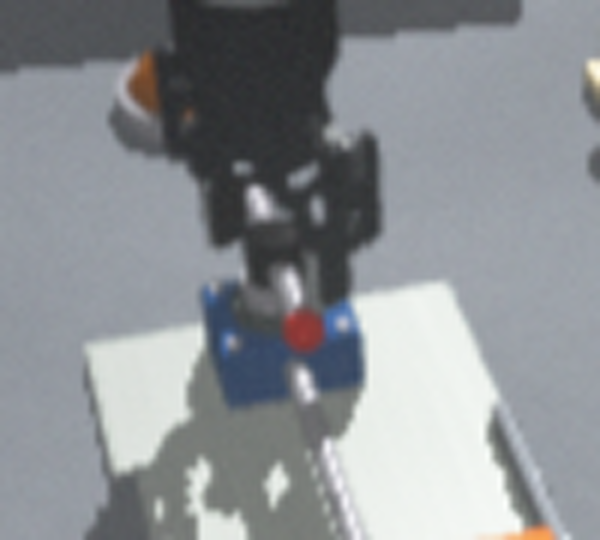

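Run:
```python
from meas import *
p=imaging.get_image("side")
f2=lambda a:(189.5+(a[0]+.5)/6,159.5+(a[1]+.5)/6)
R=px2w(p,f2((304,329)),70)[:2]
for C in ([491.1,182.6],[490.3,183]): d=R-C; print(R,np.hypot(*d),np.degrees(np.arctan2(d[1],d[0])))
```

```text
[498.51569413 121.14822905] 61.89759827979242 -83.11910246002535
[498.51569413 121.14822905] 62.39502544416677 -82.43376336987406
```

Call:
{"api": "drive_tool", "payload": {
  "deltas": "0 0 0 2.5 0.07; 0 0 0 5 0.07; 0 0 0 7 0.07; 0 0 0 8.3 0.07; 0 0 0 8.3 0.07; 0 0 0 8.3 0.07"
}}

```text
clock: 32.02
eef_pos: [490.7, 181.8, 52.6]
tool_rot: [-3.138, -0.0, 0.45]
force: [-1.7, -4.6, 1.4]
width: 70.2
```

```bash
python3 st.py
```

```text
32.025 [490.7 181.8  52.6] F [-1.68 -4.63  1.45] T [-0.917  0.483  0.424] 70.2 yaw 25.78
```

Call:
{"api": "drive_tool", "payload": {
  "deltas": "0 0 0 -4 0.07; 0 0 0 -9 0.07; 0 0 0 -15 0.07; 0 0 0 -15 0.07; 0 0 -0.02 -15 0.07; 0 0 -0.05 -15 0.07; 0 0 -0.08 -15 0.07; 0 0 -0.13 -15 0.07; 0 0 -0.13 -15 0.07"
}}

```text
clock: 33.15
eef_pos: [494.3, 183.4, 186.3]
tool_rot: [-3.14, -0.011, 0.71]
force: [0.7, 0.1, -0.8]
width: 69.6
```

```bash
python3 st.py
python3 - <<'E'
from meas import *
p=imaging.get_image("side"); save(p,"side18.png",1.4)
cv2.imwrite("pics/s18z.png",cv2.resize(cv2.cvtColor(p["color"][160:250,190:290],cv2.COLOR_RGB2BGR),None,fx=6,fy=6,interpolation=cv2.INTER_CUBIC))
E
```

```text
33.15 [494.3 183.4 186.3] F [ 0.72  0.11 -0.78] T [-0.031  0.031 -0.022] 69.6 yaw 40.7
```

View pics/s18z.png

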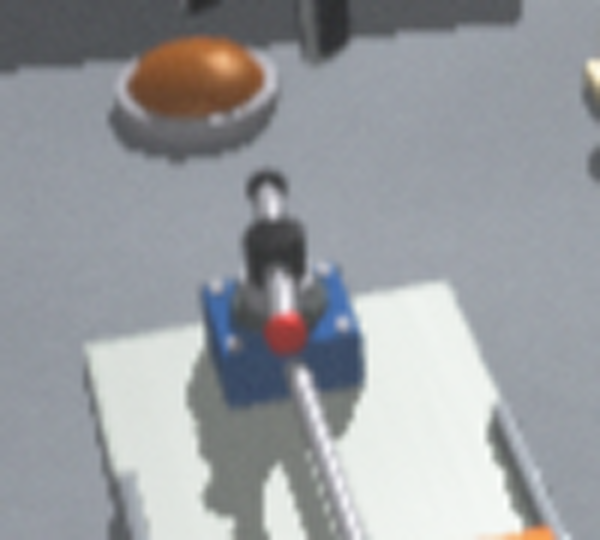

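Run:
```python
from meas import *
p=imaging.get_image("side")
f2=lambda a:(189.5+(a[0]+.5)/6,159.5+(a[1]+.5)/6)
R=px2w(p,f2((286,332)),70)[:2];B=px2w(p,f2((267,187)),70)[:2];d=R-B
print(R,B,(R+B)/2,np.hypot(*d),np.degrees(np.arctan2(d[1],d[0])))
```

```text
[490.03899287 120.4284869 ] [492.37825946 244.60390982] [491.20862617 182.51619836] 124.19745498700493 -91.07923329535481
```

View pics/side18.png

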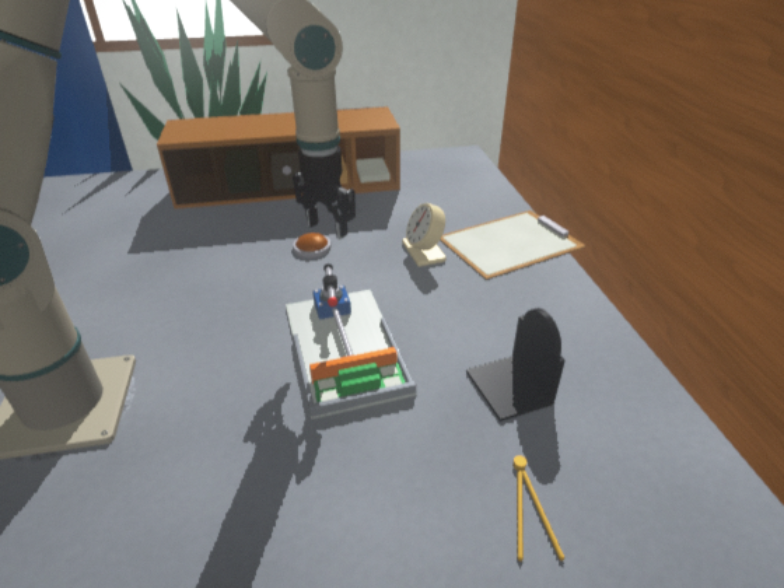

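```bash
python3 -c "
from cell import ctrl
print(ctrl.finish_job())"
```

```text
the job is handed in; nothing more can be done
None
```

I placed the loose spacer in the lane, closed the fence on both spacers and locked the knob, and I handed the job in after about 33 s of the 69 s. No verdict was reported.

- **Spacer:** I gripped it by the ridge and lowered it until it touched the floor (9 N), so it was not dropped. It sits ridge up beside the other one.
- **Fence:** I pushed until it stopped hard, with the force rising to about 15 N and no further travel. The strip next to the end wall measured about 1 mm from where it should be when tight. The second strip and the fence also measured about where they should be with both closed up.
- **Knob:** The resistance rose from about 0.05 to about 0.45 Nm with the bar at about -47°, roughly 74.5° of turn after the start. That point is good to within about 1.5°. The last picture shows the bar at about -91°, so it got about 44° more against the 45° asked. The finger angle suggests nearer 45.5°. I did not measure the brass pin.
- **Problem during the turn:** Partway through, joint 7 reached the end of its range, reading -2.941 against a stated -2.94, which may count as passing the limit. The wrist force was 14 N at that moment. I backed off, lifted clear, turned the gripper half round and finished the turn.
- **Other items:** The last picture shows nothing else on the counter moved, and the arm is clear of everything.

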